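Fit the spare fuse in the opened welding unit with the fuse tongs

TASK

Take the orange fuse tongs from their stand, lift the spare fuse off its red rack with them and press it fully home, centred, in both spring clips of the white fuse base in the opened welding unit; then let go of it and put the tongs back upright in their stand. The clips are stiff and the base is brittle ceramic: press firmly, feel for the bottom and stop there. Touch the fuse and the unit with nothing but the tongs, gently, and leave the other things on the bench alone.

Things in the scene. Friction and masses are not known exactly. Their poses are not given: they have to be found in the camera images.
- tongs_grip (a point): Orange fuse tongs, 75 g, upright in their stand, jaws down, legs sprung apart from a pin on top. Point: on the middle line, half-way between the two black rounded grip ribs (20 mm long along x, 8 mm high): take them there. Legs close along y; z up. 35 mm from here to the top, 70 to the feet; finger guards 29 mm under the ribs stand out 3 mm. Jaws: 18 mm wide in x, up to 33 mm either side when open.
- tongs_legL (a joint): Angle by which each leg is squeezed in from free (0, ribs 49 mm over their outsides), rad. 47 mm: tongs held, jaws wide open. 44 mm: jaws just clear the fuse. 37 to 40 mm (0.15 rad): jaws grip it. The spring pushes each finger with 5 N when free, 9 N at 40 mm; a third of the grip beyond that reaches the fuse; 30 to 60 N is right. Keep to 47 mm to carry the tongs: wider, they drop.
- tongs_jaw (a point): Point on the tongs' middle line where the curved jaws draw a gripped fuse's centre, its axis along the tongs' x: 56 to 58 mm below the ribs when the tongs are squeezed on it. The jaws reach 13 mm below this point. The tongs' y closes, z is up.
- stand_floor (a point): Blue open pocket, fixed, 36 x 86 mm outside, 40 mm tall, in which the tongs stand on their feet. Point: centre of its inner floor, 5 mm above the bench; inside 26 mm along x, 76 mm along y, z up. The tongs stand with their y along its y (or half a turn round), their grip point 70 mm above this point.
- fuse_mid (a point): The spare fuse: white ceramic cylinder with steel end caps 17 mm long, diameter 22 mm, length 58 mm along its x, about 55 g. Point: its centre. It lies level on the two saddles of the rack.
- rack: Red spare-fuse rack, fixed, plate 90 x 70 x 6 mm; origin at the centre of its underside, z up. Two V saddles, each 10 mm wide, 22 mm either side of the middle along x carry the fuse by its end caps, axis 34 mm above the bench. Between them 34 mm of free room for the jaws, 28 mm deep below the axis.
- unit: Opened welding unit, fixed: yellow base pan 330 x 190 mm with electrical parts, the fuse base at its origin (on the bench, 110 mm from the pan's edge nearest the robot), x pointing to the rear. Walls 26 mm high, parts around the fuse base up to 40 mm, behind it (80 mm and more along x) up to 80 mm above the bench.
- fuse_base: White ceramic fuse base on the pan, 94 x 46 mm, 8 mm thick; origin at the centre of its underside, 4 mm above the bench, x along the fuse's line, z up. 21 mm either side along x: a ceramic seat, 24 mm above its underside, with a clip of two copper spring leaves 12 mm wide. Between the clips 26 mm of free room for the jaws, 27 mm deep below a home fuse's axis.
- clip_home (a point): Where the fuse's centre lies when home: 35 mm above the fuse base's origin, x along the fuse, z up. The leaves' flared mouths are 30 mm wide, 19 mm above this point; below the mouth they are 19 to 21 mm apart and must spring open. From 16 mm above home to the bottom they resist with 6 to 18 N, by spring and friction, and do not draw the fuse in: it stays as high as it is left. The seats stop it hard; over 25 N cracks them.
- meter: Orange and black multimeter lying on the bench, 75 x 145 x 34 mm; origin at the centre of its underside. Bystander.
- driver: Red-handled screwdriver lying on the bench along its x, about 200 mm long. Bystander.
- tape: Roll of black tape, 70 mm across, 19 mm high, lying flat; origin at the centre of its underside. Bystander.
- spray: Blue spray can, 52 mm across, 150 mm tall, standing; origin at the centre of its underside. Bystander.
Not all that is in view belongs to the job. Leave any blue or pink look-alike of the part that bears tongs_grip alone.

How it is judged (in metres and radians):
On the way, in this order (a step that is already met when the one before it is completed fails the run):
1. the fuse is lifted clear of its rack in the tongs (z of fuse_mid in the frame of rack above 0.06 m and contact force between tongs and fuse above 0.5 N), for 0.2 s.
2. the fuse is fully home in both clips and the tongs have let go of it (z of fuse_mid in the frame of clip_home between -0.003 and 0.0015 m and x of fuse_mid in the frame of clip_home between -0.005 and 0.005 m and y of fuse_mid in the frame of clip_home between -0.003 and 0.003 m and angle between the x axis of fuse_mid and the x axis of clip_home, either way round below 0.08 rad and contact force between tongs and fuse below 0.05 N), for 0.2 s.
At the end, for the whole second after the job is handed in: The fuse is home: centre under 1.5 mm above the home point, within 5 mm along and 3 mm across the clips, in line within 0.08 rad, at rest, free of the tongs. The tongs stand at rest on the floor of their stand, within 12 mm (x) and 15 mm (y) of its middle, upright within 0.2 rad (all of step 2 and linear speed of fuse below 0.02 m/s and x of tongs_grip in the frame of stand_floor between -0.012 and 0.012 m and y of tongs_grip in the frame of stand_floor between -0.015 and 0.015 m and z of tongs_grip in the frame of stand_floor below 0.076 m and angle between tongs_grip's own z axis and vertical below 0.2 rad and linear speed of tongs below 0.03 m/s); the robot touches nothing.
It fails at once if the hand or arm touched the fuse (contact force between any of the fingers, the arm and fuse above 0.5 N).
It fails at once if the hand or arm touched the welding unit (contact force between any of the fingers, the arm and unit above 0.5 N).
It fails at once if the fuse was forced: more than 25 N on the seats of the ceramic fuse base (contact force between fuse and fuse_base above 25 N).
It fails at once if the tongs were driven onto the welding unit with more than 15 N (contact force between tongs and unit above 15 N).
It fails at once if a bystander was moved by more than 20 mm (distance of any of meter, driver, tape, spray from where it was at the start of the episode above 0.02 m).
It also fails if it takes over 51 s, if anything falls off the work surface, if the arm or the gripper's body presses on something with over 40 N, if the wrist force passes 120 N, or if a joint passes its speed limit or range.

ROBOT

A 6-joint arm with a two-finger parallel gripper is mounted at the origin on the work surface. World frame = base frame: x ahead of the robot, y to its left, z up, the work surface at z = 0. Lengths are in mm, angles in degrees, forces in N, time in s.
With the tool pointing down it reaches from about 325 to 925 mm from the base axis. Payload 3.1 kg.
Tool frame: the origin (TCP) lies between the finger pads; the fingertips stand 8 mm ahead of it and the grasp point (between the pads) lies 11 mm behind it; y points along the fingers, z is the direction in which the jaws open and shut, and the axes are right-handed (so a half turn about y gives the same grasp; the last joint's range is limited). The gripper opens to 85 mm and grips with 20 to 120 N. Pads are 22 mm wide; open, the fingers measure 114 mm over their backs; the gripper's body (76 mm by 85 mm) begins 54 mm behind the grasp point. The pads swing forward as they close: fully open they stand 13 mm farther back than shut.
Start: joints at [68.858, 12.427, 92.441, -0, 75.132, -6.429], TCP at [158.722, 604.522, 239.3] pointing down, gripper open.
Joint ranges: [-157.48, 157.48], [-44.54, 120.13], [17.64, 146.25], [-64.5, 244.5], [7.68, 150.69], [-147.95, 147.95]. Speed limits (degrees/s): [159.86, 159.86, 180, 180, 180, 180].

INTERFACE

Orientations are given as [roll, pitch, yaw] about the fixed x, y, z axes, in that order (R = Rz(yaw) Ry(pitch) Rx(roll)).
In Python, from workcell import observe, read_camera, get_calibration, sign_off gives the robot as it stands.
- The arm moves only by the shell command python3 -m jog 'ROWS' [FORCE]. ROWS is a JSON object of lists of equal length, an entry for each row: "dp": the shift along the tool's x, y, z in mm, a list of three; "turn": the turn about the tool's y in rad; "hand": the finger opening in mm, from 0 to 85.4. In form: {"dp": [[tx, ty, tz], ...], "turn": [turn, ...], "hand": [hand, ...]}. A call has 1 to 8 rows; each row is the pose to reach, as a shift and turn from the pose measured when the call began, along the tool's axes at that moment; what a row does not reach only later rows make up. A row lasts 1/8 s, in which the tool goes at most 62.5 mm and 10.7 degrees, less where a joint would pass 70% of its speed; a pose out of reach is approached as far as the arm can. A call with a gripper value outside its range is refused whole. The fingers move at their own pace and stop on an object; FORCE is the grip in N (left out, the last holds). Time passes only in rows, so rows that repeat a pose let the fingers close. It gives the time, the measured TCP pose, the force and the opening at its end, in the units of the state.
- observe(): the state, without advancing time (a new reading comes with each control period).
- read_camera(name): name is "scene" or "side" or "wrist"; returns the picture (420x560x3 uint8, red, green, blue); there is no depth.
- get_calibration(name): a dict with "K" (3x3 intrinsics, pixels), "extrinsics" (4x4, takes a point from world to camera coordinates). Camera axes: x right, y down, z forward; pixel columns grow to the right and rows downward; lengths in mm; the calibration is good to about 2 mm. The wrist camera is an equidistant fisheye: a pixel r from the principal point sees the ray r / f radians off the axis. A picture is of the moment at which its call begins: read the wrist's pose just before it. get_calibration takes no time and is no camera call; for the wrist camera it gives the pose at the moment of the call.
- sign_off(): hands the job in, once; it reports no verdict.
The state is a dict: "clock": time; "qpos": joint angles; "dq": joint speeds; "tau": joint torques, N m; "tcp_pos": TCP position; "ee_rot": TCP orientation; "force": force on the tool from outside, world axes, zero at the start; "ft_torque": the same for the moment, N m; "opening": finger opening in mm.
Only numpy, scipy, OpenCV 4.12 (cv2) and the standard library are available. Lean on these libraries where they do the work, as an engineer would, in place of code of your own. Each camera call takes 0.05 s, during which the arm holds its last target.

## Working session

There is one attempt and no reset: what is moved stays moved. The work goes in short steps, Python scripts to look and compute and a shell command to move; the robot and the scene stay as the last step left them, time stands still between calls to the robot, and variables do not carry over. Pictures are saved under pics/ and viewed, and the job is handed in when it is done.

```bash
ls; mkdir -p pics
python3 - <<'E'
from workcell import *
import cv2,numpy as np
s=observe();print({k:np.round(v,2).tolist() for k,v in s.items()})
for n in("scene","side","wrist"):
    c=get_calibration(n);print(n,np.round(c["K"],1).tolist(),np.round(c["extrinsics"],3).tolist())
    im=read_camera(n);cv2.imwrite(f"pics/{n}0.png",im[:,:,::-1])
E
```

```text
pics
{'clock': 0.0, 'qpos': [68.86, 12.48, 92.53, 0.0, 75.13, -6.43], 'dq': [0.03, -0.01, -0.05, -0.02, 0.09, 0.02], 'tau': [0.0, -39.68, -30.39, -0.0, 0.01, -0.0], 'tcp_pos': [158.42, 603.76, 237.96], 'ee_rot': [-90.14, 0.02, -14.71], 'force': [-0.33, 0.01, -0.24], 'ft_torque': [-0.02, -0.0, 0.03], 'opening': 85.03}
scene [[430.0, 0.0, 280.9], [0.0, 430.0, 206.9], [0.0, 0.0, 1.0]] [[-0.732, 0.682, 0.008, 381.535], [0.586, 0.635, -0.503, -281.028], [-0.348, -0.363, -0.864, 1557.41], [0.0, 0.0, 0.0, 1.0]]
side [[450.1, 0.0, 280.1], [0.0, 450.1, 211.6], [0.0, 0.0, 1.0]] [[0.981, -0.195, -0.013, -511.178], [-0.122, -0.558, -0.821, 122.807], [0.152, 0.807, -0.571, 1047.522], [0.0, 0.0, 0.0, 1.0]]
wrist [[325.2, 0.0, 277.7], [0.0, 325.2, 204.8], [0.0, 0.0, 1.0]] [[0.255, 0.967, -0.002, -622.181], [0.934, -0.245, 0.259, -33.982], [0.25, -0.068, -0.966, 378.228], [0.0, 0.0, 0.0, 1.0]]
```

View pics/scene0.png

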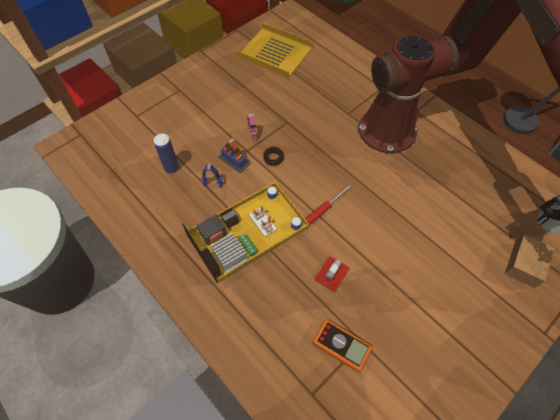

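View pics/side0.png

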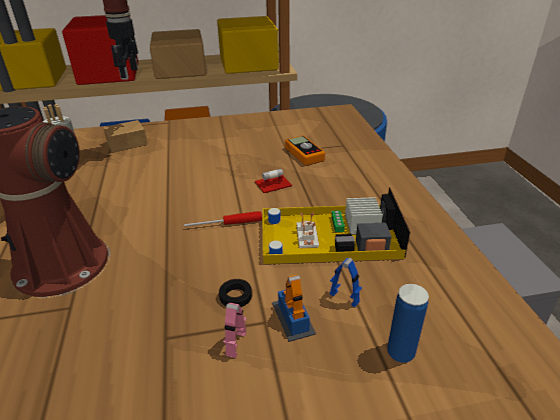

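View pics/wrist0.png

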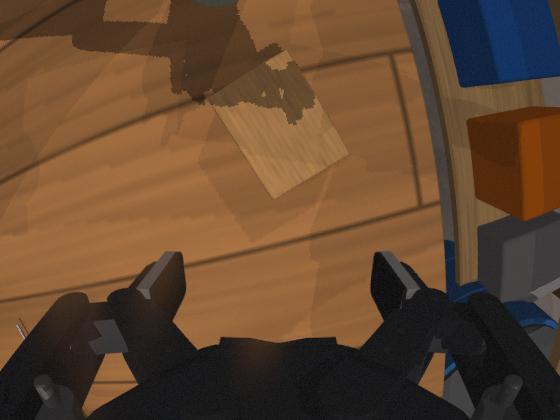

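```bash
cat > h.py <<'E'
import cv2,numpy as np
from workcell import *
def ray(cal,u,v,fish=False):
    K=cal["K"];K=np.array(K);E=np.array(cal["extrinsics"])
    x=(u-K[0,2])/K[0,0];y=(v-K[1,2])/K[1,1]
    if fish:
        r=np.hypot(x,y); d=np.array([np.sin(r)*x/r,np.sin(r)*y/r,np.cos(r)]) if r>0 else np.array([0,0,1.])
    else: d=np.array([x,y,1.]);d/=np.linalg.norm(d)
    R=E[:3,:3];o=-R.T@E[:3,3];return o,R.T@d
def atz(cal,u,v,z,fish=False):
    o,d=ray(cal,u,v,fish);return o+d*(z-o[2])/d[2]
def tri(rs):
    A=np.zeros((3,3));b=np.zeros(3)
    for o,d in rs:
        P=np.eye(3)-np.outer(d,d);A+=P;b+=P@o
    X=np.linalg.solve(A,b);return X,[float(np.linalg.norm((np.eye(3)-np.outer(d,d))@(X-o))) for o,d in rs]
def proj(cal,X,fish=False):
    K=np.array(cal["K"]);E=np.array(cal["extrinsics"]);p=E[:3,:3]@np.array(X,float)+E[:3,3]
    if fish:
        t=np.arctan2(np.hypot(p[0],p[1]),p[2]);h=np.hypot(p[0],p[1]);q=p[:2]/h*t
    else:q=p[:2]/p[2]
    return K[0,0]*q[0]+K[0,2],K[1,1]*q[1]+K[1,2]
def crop(src,dst,u0,v0,u1,v1,f):
    im=cv2.imread(src)[v0:v1,u0:u1];im=cv2.resize(im,None,fx=f,fy=f,interpolation=cv2.INTER_CUBIC)
    st=10
    for u in range((u0+st-1)//st*st,u1,st):
        x=(u-u0)*f;cv2.line(im,(x,0),(x,6),(255,255,255),1);cv2.putText(im,str(u),(x,16),0,.35,(255,255,255),1)
    for v in range((v0+st-1)//st*st,v1,st):
        y=(v-v0)*f;cv2.line(im,(0,y),(6,y),(255,255,255),1);cv2.putText(im,str(v),(8,y+4),0,.35,(255,255,255),1)
    cv2.imwrite(dst,im)
E
python3 - <<'E'
from h import *
crop("pics/scene0.png","pics/sc_a.png",180,100,320,200,5)
crop("pics/side0.png","pics/si_a.png",210,250,370,360,5)
crop("pics/side0.png","pics/si_b.png",240,160,400,270,5)
crop("pics/scene0.png","pics/sc_b.png",230,180,370,300,5)
E
```

```text
(no output)
```

View pics/sc_a.png

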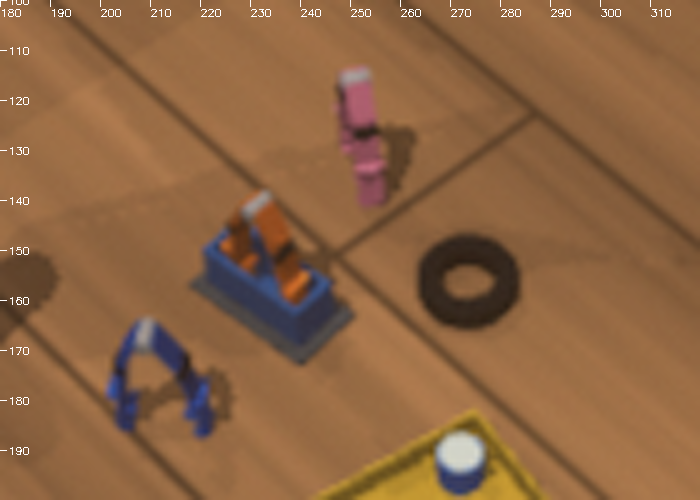

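View pics/si_a.png

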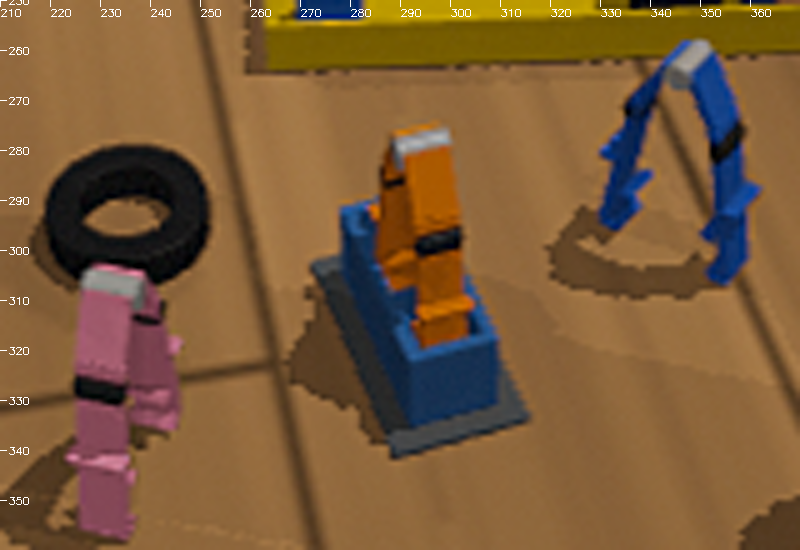

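View pics/si_b.png

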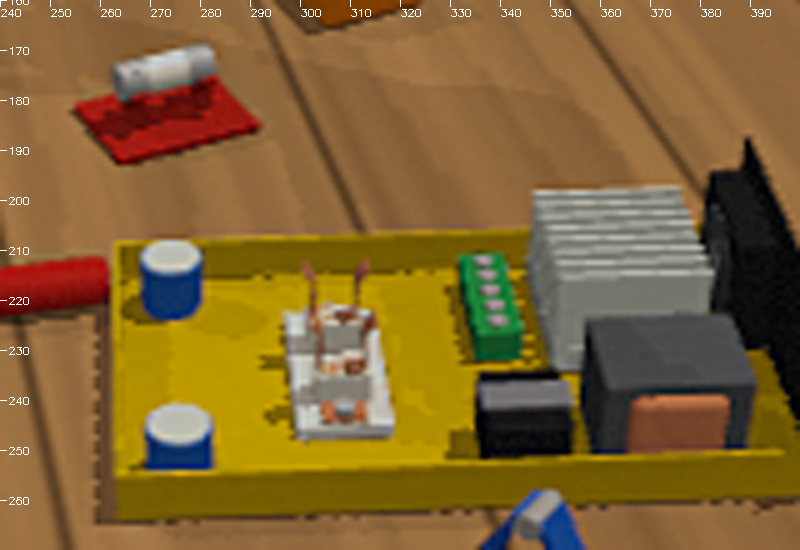

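View pics/sc_b.png

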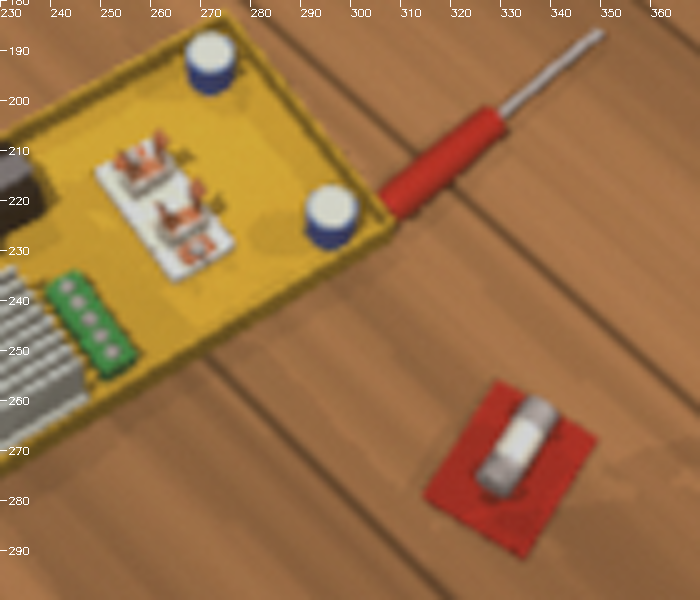

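Run:
```python
from h import *
S=get_calibration("scene");D=get_calibration("side")
def t(n,a,b):
    X,e=tri([ray(S,*a),ray(D,*b)]);print(n,X.round(1),np.round(e,1))
t("pin",(231.5,141),(293.5,278))
t("ribNear",(237,150.5),(297,298))
t("stand platecorner L/near",(240,172.),(315,333.)) 
t("stand platecorner R",(250.5,163),(287,341))
t("fuse mid",(331.7,268.5),(271,174))
for n,a in dict(fA=(326.5,278),fB=(337,260)).items(): print(n,atz(S,*a,34).round(1))
for a in[(327.5,256.5),(347.5,268),(333.5,291.5),(313,279)]: print("rack",atz(S,*a,6).round(1))
for a in[(273,180),(255.5,182),(264,192),(291,184.5),(278,175)]: print("rackside",atz(D,*a,6).round(1))
for a in[(247.5,214.5),(263,208),(276.5,228),(264,236)]: print("base",atz(S,*a,12).round(1))
for a in[(296,222),(313,220),(319,246),(300,247)]: print("baseside",atz(D,*a,12).round(1))
for a in[(218,157),(240,172),(250.5,163)]: print("stand",atz(S,*a,3).round(1))
for a in[(272,302),(287,341),(315,333)]: print("standside",atz(D,*a,3).round(1))
for n,(a,b) in dict(pan=((274,182),(261,261)),pan2=((309,224),(262,208)),).items(): t(n,a,b)
```

```text
pin [ 494.6 -266.1  104.8] [0.9 0.9]
ribNear [ 492.7 -261.8   51.4] [11. 11.]
stand platecorner L/near [ 516.  -257.3  -55.5] [28.6 28.6]
stand platecorner R [ 458.  -262.5  -61. ] [25.3 25.3]
fuse mid [545.9 245.5  34.3] [2.6 2.6]
fA [580.4 254.8  34. ]
fB [517.6 237.   34. ]
rack [519.2 203.7   6. ]
rack [502.2 269.9   6. ]
rack [585.6 291.7   6. ]
rack [602.1 224.5   6. ]
rackside [551.2 259.7   6. ]
rackside [498.6 259.6   6. ]
rackside [514.  199.6   6. ]
rackside [598.  223.1   6. ]
rackside [571.4 285.5   6. ]
base [603.7 -67.2  12. ]
base [551.8 -51.6  12. ]
base [568.8  30.5  12. ]
base [615.8  24.7  12. ]
baseside [568.9  30.8  12. ]
baseside [613.6  30.   12. ]
baseside [600.8 -75.3  12. ]
baseside [555.7 -69.5  12. ]
stand [ 527.2 -312.8    3. ]
stand [ 512.  -213.3    3. ]
stand [ 461.3 -217.6    3. ]
standside [ 459.9 -222.     3. ]
standside [ 469.7 -326.8    3. ]
standside [ 526.5 -319.2    3. ]
pan [ 457.8 -100.8   12.3] [1.1 1.1]
pan2 [490.8  93.4  25.3] [0.7 0.7]
```

```bash
cat >> h.py <<'E'
from scipy.spatial.transform import Rotation as Ro
def dp(s,target,yaw=None):
    R=Ro.from_euler('xyz',s["ee_rot"],degrees=True).as_matrix()
    d=R.T@(np.array(target,float)-s["tcp_pos"])
    t=None
    if yaw is not None:
        cur=s["ee_rot"][2];dd=(yaw-cur+180)%360-180;t=round(float(-np.deg2rad(dd)),4)
    return d.round(1).tolist(),t
def st():
    s=observe();print({k:np.round(s[k],2).tolist() for k in("clock","tcp_pos","ee_rot","force","ft_torque","opening")});return s
E
python3 - <<'E'
from h import *
s=st();c=get_calibration("wrist");E=np.array(c["extrinsics"]);o=-E[:3,:3].T@E[:3,3];R=Ro.from_euler('xyz',s["ee_rot"],degrees=True).as_matrix()
print(o, "cam in tool",R.T@(o-s["tcp_pos"]),"cam axis in tool",R.T@E[2,:3])
S=get_calibration("scene");D=get_calibration("side")
for n,a,b in(("pinkbase",(253,140),(231,355)),("pinktop",(249,116),(232.5,287)),("bluetop",(208,167),(346,262)),("tape",(272,156),(235,293)),("spray",(163,138),(412,295))):
    print(n,*[x if i else x.round(0) for i,x in enumerate(tri([ray(S,*a),ray(D,*b)]))])
print(dp(s,[520,236,262],None),dp(s,[530,246,262],14.3))
E
```

```text
{'clock': 0.15, 'tcp_pos': [158.52, 603.92, 238.22], 'ee_rot': [-90.11, 0.01, -14.71], 'force': [0.92, -0.02, -1.18], 'ft_torque': [-0.02, 0.01, 0.05], 'opening': 85.18}
[ 95.56298967 619.1829534  372.8276494 ] cam in tool [ -64.7925071  -134.59013554   -1.48598408] cam axis in tool [ 2.59638226e-01  9.65705918e-01 -2.68845413e-04]
pinkbase [ 366. -310.  -34.] [4.3271219579221825, 4.327121957921936]
pinktop [ 386. -293.  126.] [7.316724884728655, 7.316724884728631]
bluetop [ 610. -239.  100.] [1.6967480306838925, 1.6967480306836635]
tape [ 388. -186.    9.] [1.3693687712770002, 1.3693687712769333]
spray [ 665. -391.  148.] [3.433418722894664, 3.4334187228944053]
([443.1, -23.4, -264.1], None) ([450.2, -23.4, -251.9], -0.5064)
```

```bash
python3 -m jog '{"dp":[[56,-3,-31],[112,-6,-63],[168,-9,-94],[224,-12,-126],[280,-15,-157],[336,-18,-189],[392,-21,-220],[448,-23,-252]],"turn":[-0.06,-0.12,-0.19,-0.25,-0.32,-0.38,-0.45,-0.51],"hand":[85,85,85,85,85,85,85,85]}'
python3 - <<'E'
from h import *
s=st();cv2.imwrite("pics/w1.png",read_camera("wrist")[:,:,::-1])
s=st();print(dp(s,[560,-30,262],-7))
E
```

```text
clock: 1.15
tcp_pos: [518.4, 255.1, 261.0]
ee_rot: [-90.1, 0.1, 14.6]
force: [0.4, 0.8, 0.6]
opening: 85.2
{'clock': 1.15, 'tcp_pos': [518.37, 255.12, 261.05], 'ee_rot': [-90.07, 0.06, 14.62], 'force': [0.44, 0.76, 0.56], 'ft_torque': [0.01, -0.05, 0.01], 'opening': 85.17}
{'clock': 1.2, 'tcp_pos': [524.07, 249.11, 261.49], 'ee_rot': [-90.48, -0.2, 14.4], 'force': [3.68, -2.58, 1.65], 'ft_torque': [-0.12, -0.13, 0.03], 'opening': 84.78}
([-34.6, 1.7, -279.3], 0.3734)
```

View pics/w1.png

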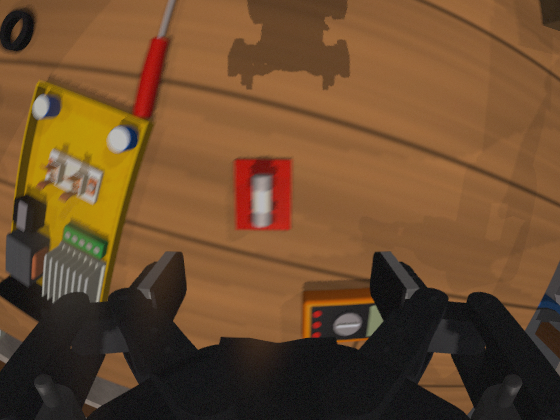

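```bash
python3 -m jog '{"dp":[[6,0,-3],[6,0,-3]],"turn":[0,0],"hand":[85,85]}'
python3 - <<'E'
from h import *
s=st();c=get_calibration("wrist");cv2.imwrite("pics/w2.png",read_camera("wrist")[:,:,::-1])
np.savez("w2.npz",K=c["K"],extrinsics=c["extrinsics"])
s=st();print(dp(s,[560,-30,262],-7))
crop("pics/w2.png","pics/w2c.png",200,140,340,250,5)
E
```

```text
clock: 1.45
tcp_pos: [530.6, 247.8, 261.1]
ee_rot: [-90.5, -0.2, 14.4]
force: [0.5, 0.9, -0.1]
opening: 85.1
{'clock': 1.45, 'tcp_pos': [530.59, 247.78, 261.14], 'ee_rot': [-90.46, -0.16, 14.35], 'force': [0.49, 0.85, -0.1], 'ft_torque': [-0.02, 0.0, -0.01], 'opening': 85.06}
{'clock': 1.5, 'tcp_pos': [529.93, 248.42, 261.13], 'ee_rot': [-90.45, -0.14, 14.42], 'force': [-0.72, 0.21, -0.31], 'ft_torque': [-0.01, 0.02, -0.02], 'opening': 85.31}
([-40.2, 1.2, -277.1], 0.3739)
```

View pics/w2c.png

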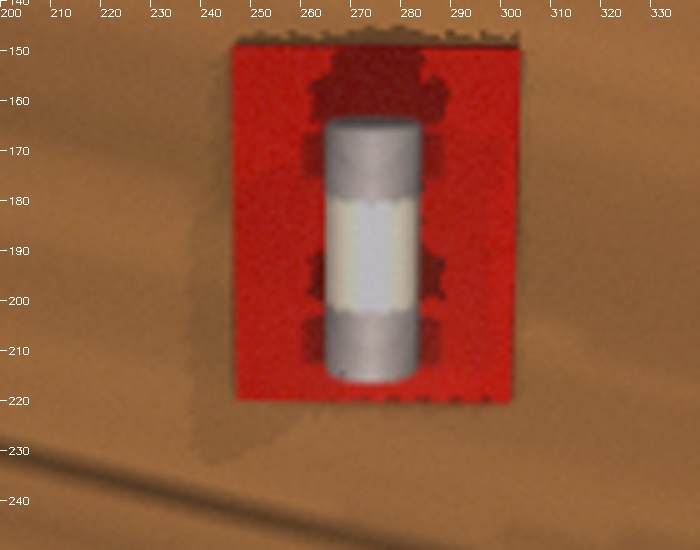

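Run:
```python
from h import *
c=np.load("w2.npz")
a=atz(c,274.4,179.8,45,1);b=atz(c,274,202.3,45,1);print(a.round(1),b.round(1),(a+b)/2,np.linalg.norm(a-b),np.degrees(np.arctan2(*(b-a)[1::-1])))
P=[atz(c,*p,6,1) for p in((247,149),(304,149.3),(302.5,220.2),(247.3,219.8))]
print(np.round(P,1),np.mean(P,0).round(1));
for i in range(4):
    d=P[(i+1)%4]-P[i];print(np.linalg.norm(d).round(1),np.degrees(np.arctan2(d[1],d[0])).round(1))
# silhouettes of fuse sides at axis height
for v in(172,190,208):
    l=atz(c,265,v,34,1);r=atz(c,284 if v<180 else 283.5,v,34,1);print(((l+r)/2).round(1),np.linalg.norm(l-r).round(1))
```

```text
[533.2 241.   45. ] [558.  246.9  45. ] [545.62232556 243.95566799  45.        ] 25.520333562554164 13.172046736651707
[[512.  201.    6. ]
 [495.5 267.4   6. ]
 [581.9 289.1   6. ]
 [598.8 221.6   6. ]] [547.  244.8   6. ]
68.4 104.0
89.1 14.1
69.6 -76.0
89.1 -166.7
[526.6 239.3  34. ] 21.4
[546.8 244.1  34. ] 21.1
[567.4 249.3  34. ] 21.4
```

```bash
python3 -m jog '{"dp":[[-8,0,-55],[-16,0,-110],[-24,0,-165],[-32,0,-220],[-36,0,-275],[-36,0,-275],[-36,0,-275]],"turn":[0.08,0.15,0.23,0.3,0.37,0.37,0.37],"hand":[85,85,85,85,85,85,85]}'
python3 - <<'E'
from h import *
s=st();c=get_calibration("wrist");cv2.imwrite("pics/w3.png",read_camera("wrist")[:,:,::-1])
np.savez("w3.npz",K=c["K"],extrinsics=c["extrinsics"])
s=st();print(dp(s,[480,-266,262],6))
crop("pics/w3.png","pics/w3c.png",200,130,360,250,5)
E
```

```text
clock: 2.38
tcp_pos: [563.1, -25.2, 262.9]
ee_rot: [-90.3, -0.2, -6.7]
force: [-0.0, 0.7, -0.0]
opening: 84.8
{'clock': 2.38, 'tcp_pos': [563.06, -25.22, 262.94], 'ee_rot': [-90.31, -0.24, -6.68], 'force': [-0.05, 0.68, -0.04], 'ft_torque': [-0.02, -0.01, -0.02], 'opening': 84.77}
{'clock': 2.42, 'tcp_pos': [563.07, -24.9, 262.95], 'ee_rot': [-90.32, -0.25, -6.64], 'force': [0.22, -0.04, -0.12], 'ft_torque': [-0.01, 0.02, -0.02], 'opening': 85.42}
([-54.6, 2.1, -249.1], -0.2206)
```

View pics/w3.png

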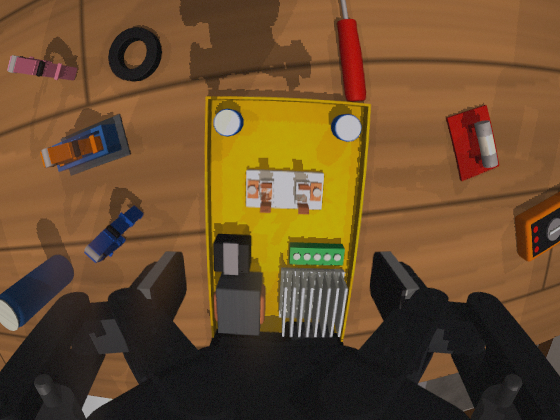

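View pics/w3c.png

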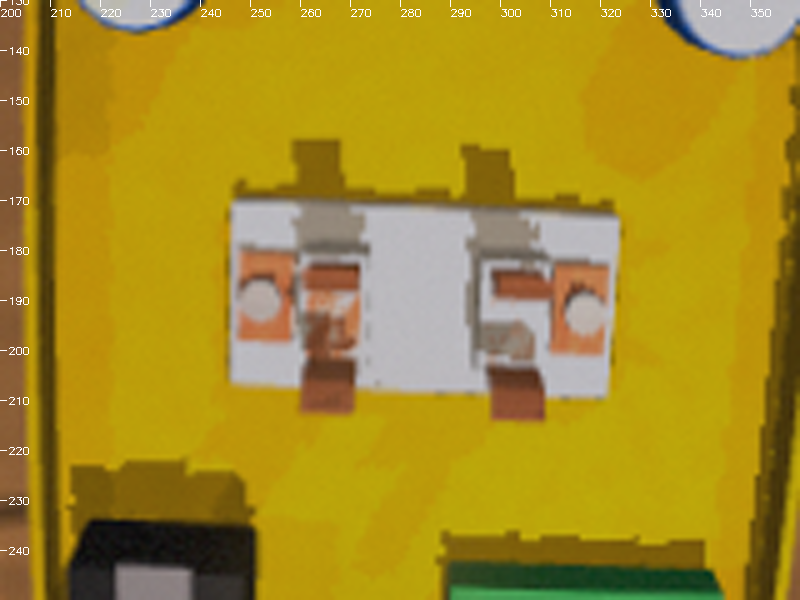

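Run:
```python
from h import *
c=np.load("w3.npz")
P=[atz(c,*p,12,1) for p in((246.3,170),(323.7,172.8),(321.5,209.7),(246,206.7))]
print(np.round(P,1),np.mean(P,0).round(1));
for i in range(4):
    d=P[(i+1)%4]-P[i];print(np.linalg.norm(d).round(1),np.degrees(np.arctan2(d[1],d[0])).round(1))
Q=[atz(c,*p,58,1) for p in((265.7,183),(302.5,184),(303,214),(265.5,212.3))]
print(np.round(Q,1),np.mean(Q,0).round(1));
for i in range(4):
    d=Q[(i+1)%4]-Q[i];print(np.linalg.norm(d).round(1),np.degrees(np.arctan2(d[1],d[0])).round(1))
```

```text
[[554.7 -65.3  12. ]
 [568.8  26.9  12. ]
 [614.7  20.3  12. ]
 [600.1 -72.1  12. ]] [584.6 -22.6  12. ]
93.3 81.3
46.3 -8.2
93.5 -99.0
45.8 171.5
[[564.3 -41.1  58. ]
 [569.9  -2.2  58. ]
 [603.2  -5.   58. ]
 [596.6 -45.4  58. ]] [583.5 -23.4  58. ]
39.2 81.8
33.4 -4.7
41.0 -99.4
32.5 172.4
```

```bash
python3 -m jog '{"dp":[[-11,0,-50],[-22,0,-100],[-33,0,-150],[-44,0,-200],[-50,0,-249],[-50,0,-249],[-50,0,-249]],"turn":[-0.05,-0.1,-0.15,-0.2,-0.22,-0.22,-0.22],"hand":[85,85,85,85,85,85,85]}'
python3 - <<'E'
from h import *
s=st();c=get_calibration("wrist");cv2.imwrite("pics/w4.png",read_camera("wrist")[:,:,::-1])
np.savez("w4.npz",K=c["K"],extrinsics=c["extrinsics"])
s=st()
crop("pics/w4.png","pics/w4c.png",200,120,360,240,5)
E
```

```text
clock: 3.3
tcp_pos: [485.1, -264.6, 263.9]
ee_rot: [-90.3, -0.2, 6.1]
force: [0.4, 0.7, -0.2]
opening: 85.2
{'clock': 3.3, 'tcp_pos': [485.1, -264.62, 263.94], 'ee_rot': [-90.29, -0.17, 6.06], 'force': [0.44, 0.7, -0.15], 'ft_torque': [0.0, -0.01, -0.06], 'opening': 85.25}
{'clock': 3.35, 'tcp_pos': [485.19, -264.39, 263.95], 'ee_rot': [-90.31, -0.17, 6.11], 'force': [0.83, 0.04, -0.26], 'ft_torque': [-0.02, 0.01, -0.04], 'opening': 84.92}
```

View pics/w4.png

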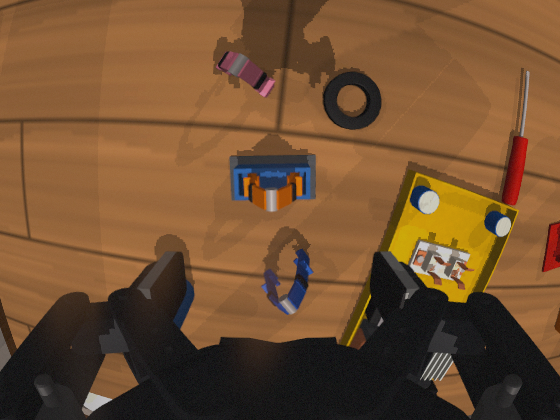

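View pics/w4c.png

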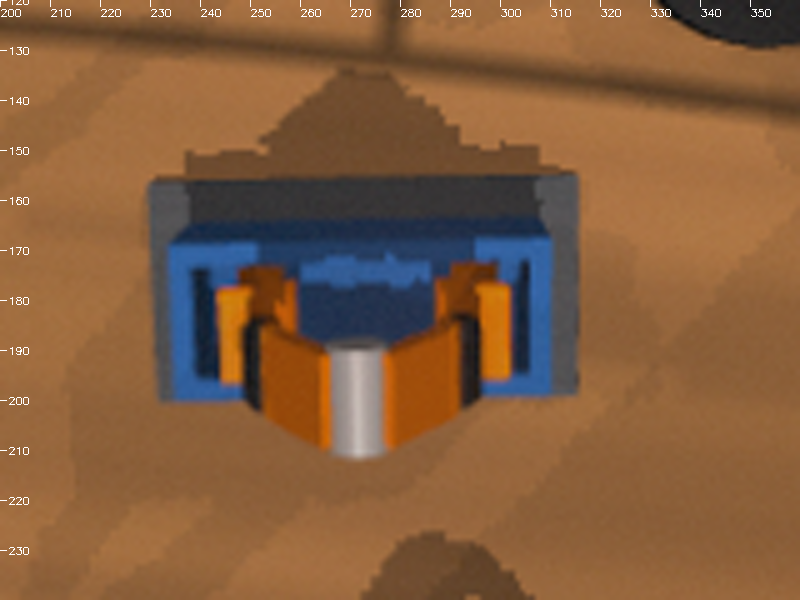

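Run:
```python
from h import *
c=np.load("w4.npz")
p1=atz(c,271.5,189.5,110,1);p2=atz(c,271.5,211,110,1);print("pin",p1.round(1),p2.round(1),((p1+p2)/2).round(1),np.linalg.norm(p1-p2))
P=[atz(c,*p,40,1) for p in((234,169),(309.7,167.5),(310,199),(234.5,200))]
print(np.round(P,1),np.mean(P,0).round(1));
for i in range(4):
    d=P[(i+1)%4]-P[i];print(np.linalg.norm(d).round(1),np.degrees(np.arctan2(d[1],d[0])).round(1))
# rib outer top near corners: z ~79
Q=[atz(c,*p,79,1) for p in((248.2,185),(296,183.5),(248.5,200.5),(295.5,200.5))]
print(np.round(Q,1),np.mean(Q,0).round(1),np.linalg.norm(Q[0]-Q[1]),np.linalg.norm(Q[2]-Q[3]))
d=Q[1]-Q[0];print(np.degrees(np.arctan2(d[1],d[0])))
D=get_calibration("side");S=get_calibration("scene")
s=st()
for z in(110,):print(dp(s,[491,-265,z],6))
```

```text
pin [ 484.2 -272.9  110. ] [ 504.5 -270.9  110. ] [ 494.4 -271.9  110. ] 20.335247357527546
[[ 480.8 -317.2   40. ]
 [ 470.3 -233.2   40. ]
 [ 506.2 -228.3   40. ]
 [ 516.5 -314.    40. ]] [ 493.5 -273.2   40. ]
84.7 97.1
36.3 7.8
86.3 -83.1
35.9 -174.8
[[ 489.  -296.8   79. ]
 [ 482.4 -249.2   79. ]
 [ 505.  -295.1   79. ]
 [ 500.  -247.6   79. ]] [ 494.1 -272.2   79. ] 48.02303799490592 47.767035256577316
97.8785898360197
{'clock': 3.35, 'tcp_pos': [485.19, -264.39, 263.95], 'ee_rot': [-90.31, -0.17, 6.11], 'force': [0.83, 0.04, -0.26], 'ft_torque': [-0.02, 0.01, -0.04], 'opening': 84.92}
([5.2, 154.0, -0.4], 0.0019)
```

```bash
python3 - <<'E'
from h import *
s=observe();print(dp(s,[494.2,-272,66],7))
E
python3 -m jog '{"dp":[[4,30,-5],[8,60,-8],[8,100,-9],[8,140,-9],[8,170,-9],[8,190,-9],[8,197,-9],[8,197,-9]],"turn":[-0.01,-0.016,-0.016,-0.016,-0.016,-0.016,-0.016,-0.016],"hand":[85,85,85,85,80,72,64,60]}' 30
python3 - <<'E'
from h import *
s=st();print(dp(s,[494.2,-272,66],7))
cv2.imwrite("pics/d5.png",read_camera("side")[:,:,::-1])
cv2.imwrite("pics/w5.png",read_camera("wrist")[:,:,::-1])
crop("pics/d5.png","pics/d5c.png",210,220,370,340,5)
E
```

```text
([7.6, 198.0, -7.5], -0.0156)
clock: 4.35
tcp_pos: [495.4, -273.2, 67.4]
ee_rot: [-90.3, -0.2, 7.1]
force: [1.0, 0.7, 0.9]
opening: 60.0
{'clock': 4.35, 'tcp_pos': [495.35, -273.21, 67.4], 'ee_rot': [-90.33, -0.19, 7.07], 'force': [1.01, 0.72, 0.89], 'ft_torque': [0.03, -0.06, 0.09], 'opening': 60.05}
([-1.0, 1.4, 1.4], 0.0012)
```

View pics/d5c.png

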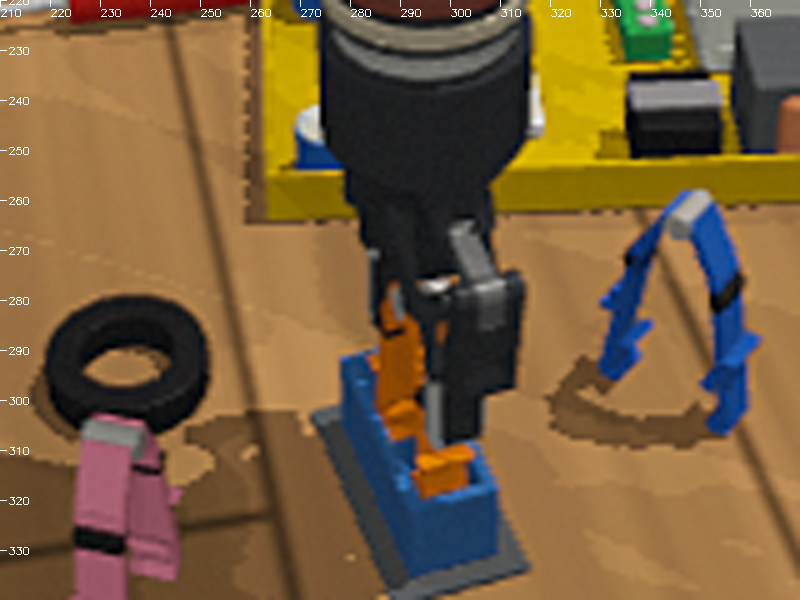

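View pics/w5.png

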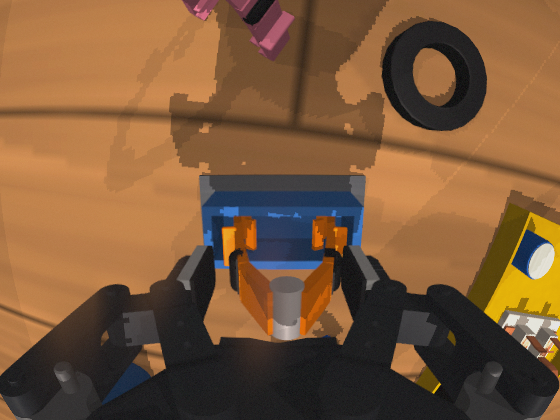

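```bash
python3 -m jog '{"dp":[[-1,1.5,3],[-1,2,3],[-1,2,3],[-1,2,3],[-1,2,3],[-1,2,3]],"turn":[0,0,0,0,0,0],"hand":[60,56,52,48,46.5,46.5]}' 45
python3 - <<'E'
from h import *
s=st()
cv2.imwrite("pics/w6.png",read_camera("wrist")[:,:,::-1])
crop("pics/w6.png","pics/w6c.png",190,160,370,300,4)
E
```

```text
clock: 5.2
tcp_pos: [495.0, -271.8, 66.9]
ee_rot: [-90.5, -0.3, 7.0]
force: [0.3, -1.7, 1.4]
opening: 46.6
{'clock': 5.2, 'tcp_pos': [495.03, -271.83, 66.92], 'ee_rot': [-90.49, -0.33, 7.04], 'force': [0.34, -1.65, 1.44], 'ft_torque': [-0.4, -0.03, -0.01], 'opening': 46.61}
```

View pics/w6c.png

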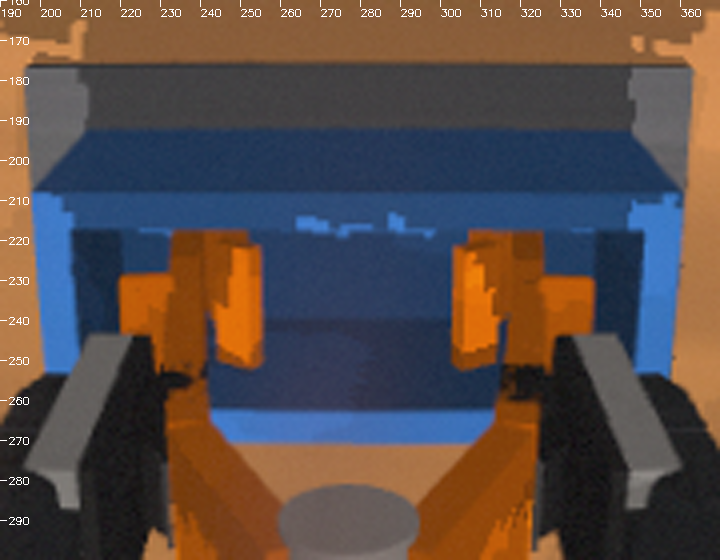

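```bash
python3 -m jog '{"dp":[[0,-4,0],[0,-15,0],[0,-35,0],[0,-60,0],[0,-90,0],[0,-120,0],[0,-120,0]],"turn":[0,0,0,0,0,0,0],"hand":[46.5,46.5,46.5,46.5,46.5,46.5,46.5]}'
python3 - <<'E'
from h import *
s=st();print(dp(s,[546.3,244.2,187],13.9))
cv2.imwrite("pics/w7.png",read_camera("wrist")[:,:,::-1])
cv2.imwrite("pics/d7.png",read_camera("side")[:,:,::-1])
crop("pics/d7.png","pics/d7c.png",210,170,370,290,5)
E
```

```text
clock: 6.12
tcp_pos: [496.5, -272.4, 191.6]
ee_rot: [-90.8, -0.7, 7.1]
force: [0.3, -0.8, -1.0]
opening: 46.6
{'clock': 6.12, 'tcp_pos': [496.54, -272.37, 191.55], 'ee_rot': [-90.82, -0.7, 7.05], 'force': [0.35, -0.78, -1.04], 'ft_torque': [-0.01, -0.03, -0.06], 'opening': 46.61}
([112.7, -1.3, 506.6], -0.1195)
```

View pics/w7.png

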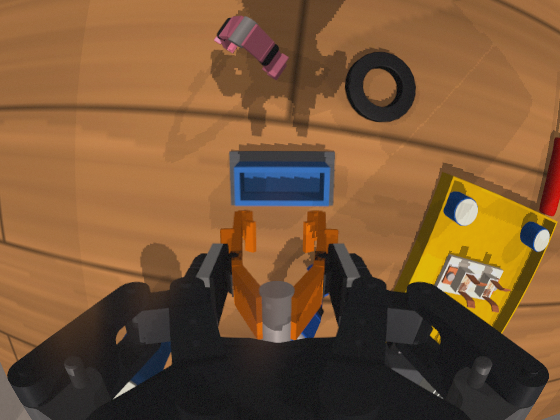

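View pics/d7c.png

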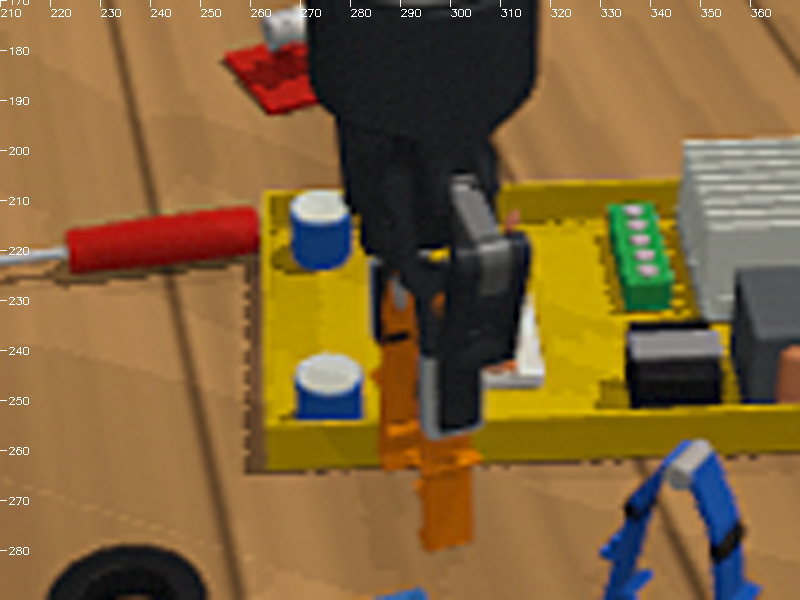

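```bash
python3 -m jog '{"dp":[[8,0,40],[22,0,100],[36,0,160],[50,0,222],[64,0,284],[78,0,345],[92,0,405],[104,0,460]],"turn":[-0.01,-0.03,-0.05,-0.07,-0.09,-0.1,-0.11,-0.12],"hand":[46.5,46.5,46.5,46.5,46.5,46.5,46.5,46.5]}'
python3 - <<'E'
from h import *
s=st();print(dp(s,[546.3,244.2,150],13.9))
E
```

```text
clock: 7.22
tcp_pos: [539.5, 200.4, 181.6]
ee_rot: [-90.5, -0.1, 14.0]
force: [0.2, -0.1, -0.1]
opening: 46.7
{'clock': 7.22, 'tcp_pos': [539.52, 200.4, 181.64], 'ee_rot': [-90.55, -0.09, 13.97], 'force': [0.22, -0.08, -0.07], 'ft_torque': [-0.04, 0.0, 0.03], 'opening': 46.69}
([17.1, 31.3, 41.2], 0.0012)
```

```bash
python3 -m jog '{"dp":[[9,5,20],[17,15,41],[17,28,41],[17,31,41],[17,31,41],[17,31,41]],"turn":[0,0,0,0,0,0],"hand":[46.5,46.5,46.5,46.5,46.5,46.5]}'
python3 - <<'E'
from h import *
s=st();print(dp(s,[546.3,244.2,83],13.9))
cv2.imwrite("pics/w8.png",read_camera("wrist")[:,:,::-1])
cv2.imwrite("pics/d8.png",read_camera("side")[:,:,::-1])
crop("pics/d8.png","pics/d8c.png",210,100,350,200,5)
E
```

```text
clock: 7.98
tcp_pos: [546.7, 243.3, 150.8]
ee_rot: [-90.6, -0.1, 13.9]
force: [0.1, -0.4, -0.8]
opening: 47.0
{'clock': 7.98, 'tcp_pos': [546.71, 243.26, 150.78], 'ee_rot': [-90.55, -0.14, 13.89], 'force': [0.06, -0.44, -0.81], 'ft_torque': [-0.01, -0.03, 0.04], 'opening': 47.01}
([-0.3, 67.8, 1.7], -0.0001)
```

View pics/w8.png

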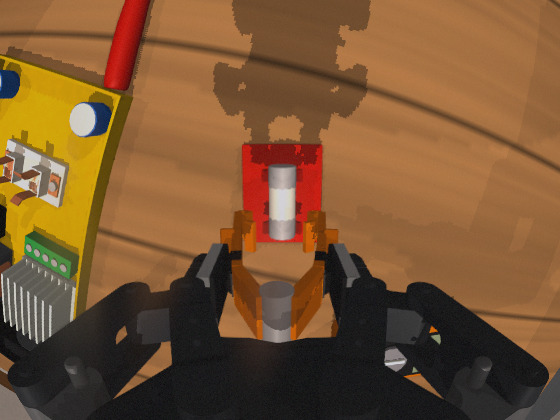

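View pics/d8c.png

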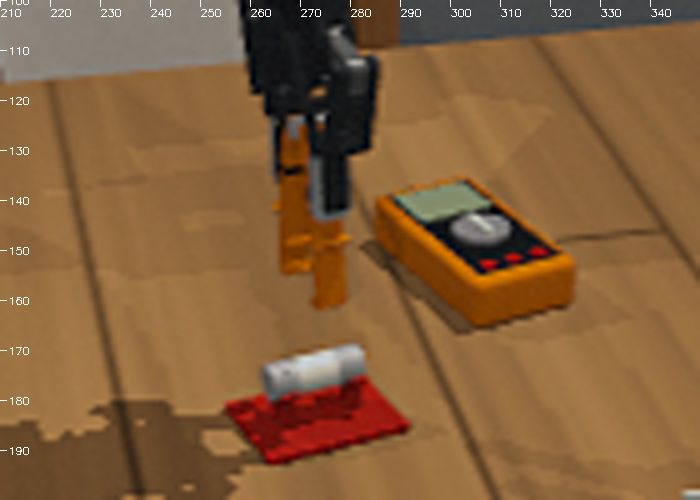

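```bash
python3 -m jog '{"dp":[[0,8,1.7],[0,22,1.7],[0,38,1.7],[0,52,1.7],[0,62,1.7],[0,67,1.7],[0,68,1.7],[0,68,1.7]],"turn":[0,0,0,0,0,0,0,0],"hand":[46.5,46.5,46.5,46.5,46.5,46.5,46.5,46.5]}'
python3 - <<'E'
from h import *
s=st();print(dp(s,[546.3,244.2,83],13.9))
cv2.imwrite("pics/w9.png",read_camera("wrist")[:,:,::-1])
cv2.imwrite("pics/d9.png",read_camera("side")[:,:,::-1])
crop("pics/d9.png","pics/d9c.png",230,120,330,200,7)
crop("pics/w9.png","pics/w9c.png",200,160,360,300,5)
E
```

```text
clock: 9.07
tcp_pos: [547.2, 244.8, 83.5]
ee_rot: [-90.5, -0.2, 13.9]
force: [0.4, 0.2, -1.8]
opening: 46.4
{'clock': 9.07, 'tcp_pos': [547.18, 244.82, 83.49], 'ee_rot': [-90.54, -0.23, 13.92], 'force': [0.43, 0.19, -1.75], 'ft_torque': [-0.02, 0.02, 0.02], 'opening': 46.43}
([-1.0, 0.5, -0.4], 0.0003)
```

View pics/w9c.png

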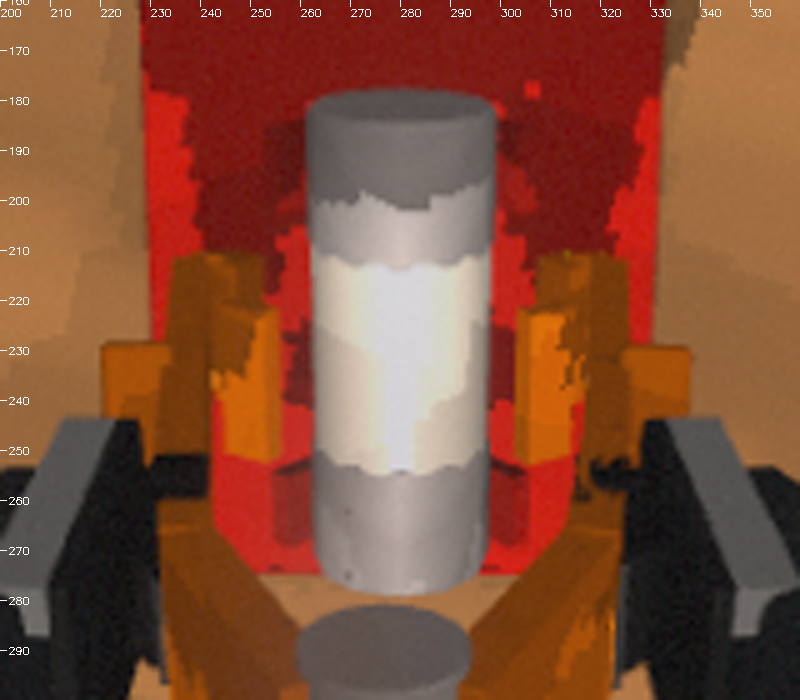

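View pics/d9c.png

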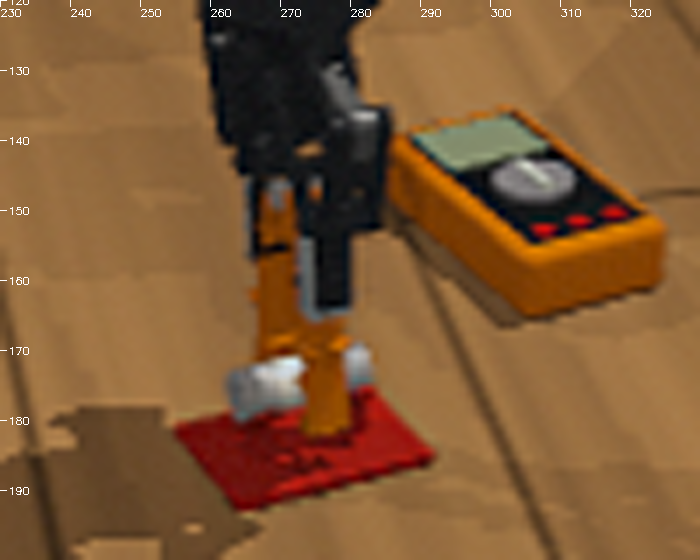

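```bash
python3 -m jog '{"dp":[[0,0.5,0],[0,0.5,0],[0,0.5,0],[0,0.5,0],[0,0.5,0],[0,0.5,0]],"turn":[0,0,0,0,0,0],"hand":[44,42,40,38,36,36]}' 48
python3 - <<'E'
from h import *
s=st()
cv2.imwrite("pics/w10.png",read_camera("wrist")[:,:,::-1])
crop("pics/w10.png","pics/w10c.png",200,160,360,300,5)
E
```

```text
clock: 9.93
tcp_pos: [547.2, 244.8, 83.1]
ee_rot: [-90.5, -0.2, 13.9]
force: [0.4, -0.8, -1.8]
opening: 37.3
{'clock': 9.93, 'tcp_pos': [547.2, 244.8, 83.1], 'ee_rot': [-90.54, -0.23, 13.92], 'force': [0.44, -0.82, -1.75], 'ft_torque': [0.04, -0.05, -0.05], 'opening': 37.35}
```

View pics/w10c.png

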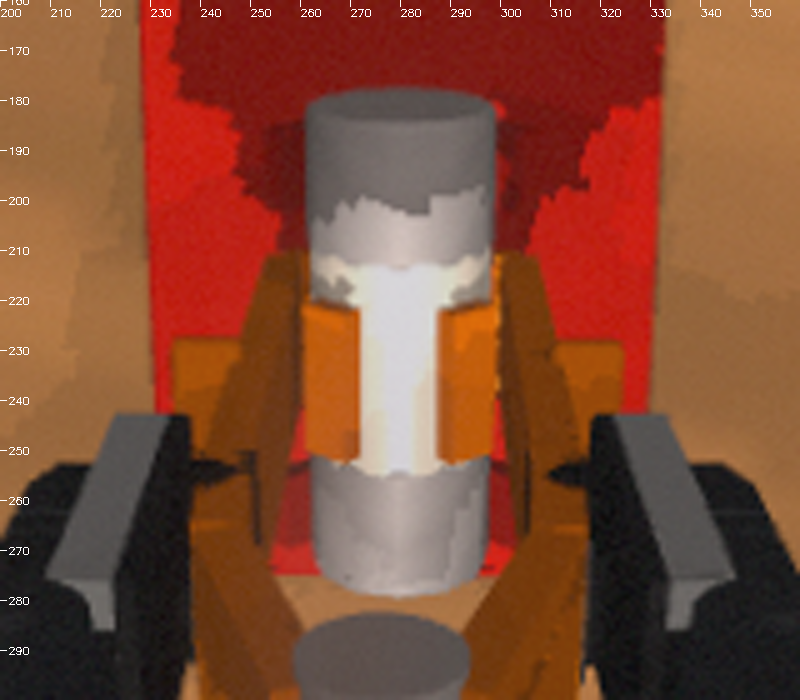

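```bash
python3 -m jog '{"dp":[[0,-4,0],[0,-15,0],[0,-35,0],[0,-60,0],[0,-85,0],[0,-100,0],[0,-100,0],[0,-100,0]],"turn":[0,0,0,0,0,0,0,0],"hand":[36,36,36,36,36,36,36,36]}'
python3 - <<'E'
from h import *
s=st();print(dp(s,[584.4,-22.8,183],-98.8))
cv2.imwrite("pics/w11.png",read_camera("wrist")[:,:,::-1])
cv2.imwrite("pics/d11.png",read_camera("side")[:,:,::-1])
crop("pics/d11.png","pics/d11c.png",210,80,350,180,5)
crop("pics/w11.png","pics/w11c.png",200,160,360,300,5)
E
```

```text
clock: 10.98
tcp_pos: [545.9, 245.4, 182.3]
ee_rot: [-90.5, -0.1, 13.9]
force: [-0.5, 0.6, -1.8]
opening: 37.2
{'clock': 10.98, 'tcp_pos': [545.93, 245.41, 182.32], 'ee_rot': [-90.55, -0.15, 13.92], 'force': [-0.53, 0.6, -1.76], 'ft_torque': [-0.0, 0.02, -0.03], 'opening': 37.21}
([-27.2, 1.8, -269.6], 1.9674)
```

View pics/w11c.png

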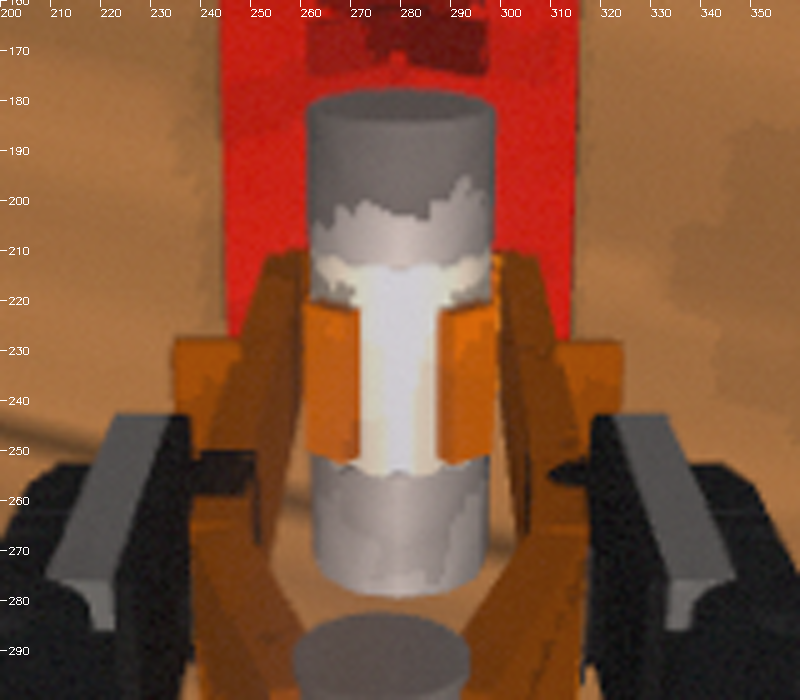

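View pics/d11c.png

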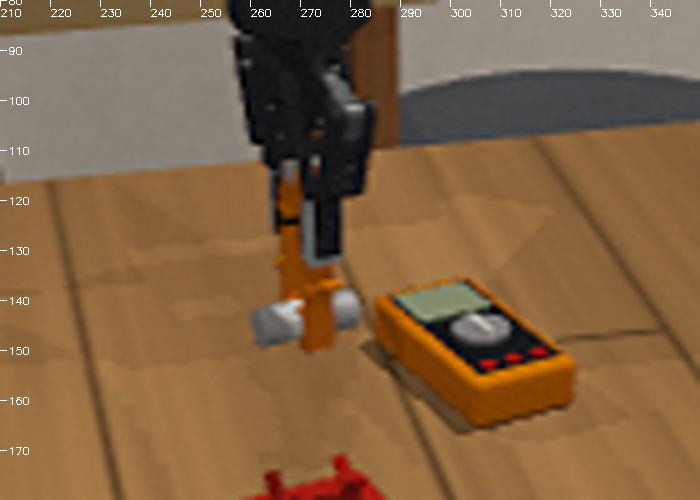

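```bash
python3 - <<'E'
from h import *
s=st();c=get_calibration("wrist");R=Ro.from_euler('xyz',s["ee_rot"],degrees=True).as_matrix()
z=s["tcp_pos"][2]-38.1
a=atz(c,279.8,213,z,1);b=atz(c,279.6,254.3,z,1);print(np.linalg.norm(a-b),R.T@(a-s["tcp_pos"]),R.T@(b-s["tcp_pos"]),R.T@((a+b)/2-s["tcp_pos"]))
E
python3 -m jog '{"dp":[[-2,0,-25],[-5,0,-65],[-9,0,-105],[-13,0,-145],[-18,0,-185],[-22,0,-225],[-26,0,-255],[-27,0,-268]],"turn":[0.16,0.34,0.52,0.7,0.88,1.06,1.24,1.42],"hand":[36,36,36,36,36,36,36,36]}'
python3 - <<'E'
from h import *
s=st();print(dp(s,[584.4,-22.8,160],-98.8))
E
```

```text
{'clock': 11.08, 'tcp_pos': [545.6, 245.29, 181.56], 'ee_rot': [-90.55, -0.07, 13.92], 'force': [0.11, -0.58, -1.66], 'ft_torque': [-0.04, 0.03, 0.0], 'opening': 37.03}
24.933949917688462 [-14.48013024  38.08869472  -0.57690906] [10.45365943 38.12163115 -0.66001253] [-2.01323541 38.10516294 -0.6184608 ]
clock: 12.08
tcp_pos: [583.2, -23.1, 182.8]
ee_rot: [-90.1, -0.5, -67.9]
force: [-0.3, -0.2, -1.4]
opening: 37.2
{'clock': 12.08, 'tcp_pos': [583.21, -23.13, 182.79], 'ee_rot': [-90.13, -0.51, -67.9], 'force': [-0.26, -0.17, -1.44], 'ft_torque': [0.01, 0.01, -0.0], 'opening': 37.2}
([-0.1, 22.8, 1.3], 0.5393)
```

```bash
cat >> h.py <<'E'
F=np.array([-2.0,49.1,-0.6])
def dpf(s,target,yaw,F=F):
    R=Ro.from_euler('xyz',s["ee_rot"],degrees=True).as_matrix()
    cur=s["ee_rot"][2];dd=(yaw-cur+180)%360-180;t=-np.deg2rad(dd)
    R2=R@Ro.from_euler('y',t).as_matrix()
    return (R.T@(np.array(target,float)-R2@F-s["tcp_pos"])).round(2).tolist(),round(float(t),4)
E
python3 - <<'E'
from h import *
s=st();print(dpf(s,[584.4,-22.8,105],-98.8))
E
```

```text
{'clock': 12.08, 'tcp_pos': [583.21, -23.13, 182.79], 'ee_rot': [-90.13, -0.51, -67.9], 'force': [-0.26, -0.17, -1.44], 'ft_torque': [0.01, 0.01, -0.0], 'opening': 37.2}
([1.47, 28.69, 0.88], 0.5393)
```

```bash
python3 -m jog '{"dp":[[1,4,1],[1.5,12,1],[1.5,22,1],[1.5,29,1],[1.5,29,1],[1.5,29,1]],"turn":[0.17,0.34,0.5,0.54,0.54,0.54],"hand":[36,36,36,36,36,36]}'
python3 - <<'E'
from h import *
s=st();print(dpf(s,[584.4,-22.8,105],-98.8))
c=get_calibration("wrist");np.savez("w12.npz",K=c["K"],extrinsics=c["extrinsics"])
cv2.imwrite("pics/w12.png",read_camera("wrist")[:,:,::-1])
cv2.imwrite("pics/d12.png",read_camera("side")[:,:,::-1])
cv2.imwrite("pics/s12.png",read_camera("scene")[:,:,::-1])
crop("pics/d12.png","pics/d12c.png",240,140,380,260,5)
crop("pics/s12.png","pics/s12c.png",200,150,320,260,6)
crop("pics/w12.png","pics/w12c.png",200,140,360,300,5)
E
```

```text
clock: 12.82
tcp_pos: [584.6, -24.4, 153.4]
ee_rot: [-89.9, -0.5, -98.8]
force: [-0.1, -0.7, 0.1]
opening: 37.3
{'clock': 12.82, 'tcp_pos': [584.58, -24.4, 153.43], 'ee_rot': [-89.89, -0.5, -98.81], 'force': [-0.14, -0.68, 0.09], 'ft_torque': [0.02, 0.01, 0.04], 'opening': 37.29}
([0.03, -0.69, 0.08], -0.0001)
```

View pics/w12c.png

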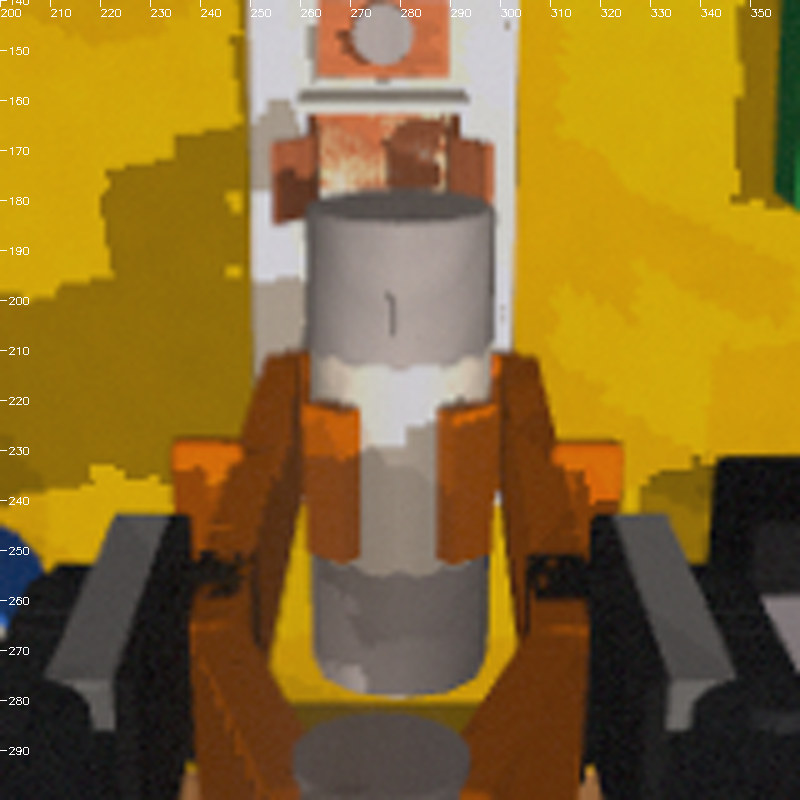

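View pics/d12c.png

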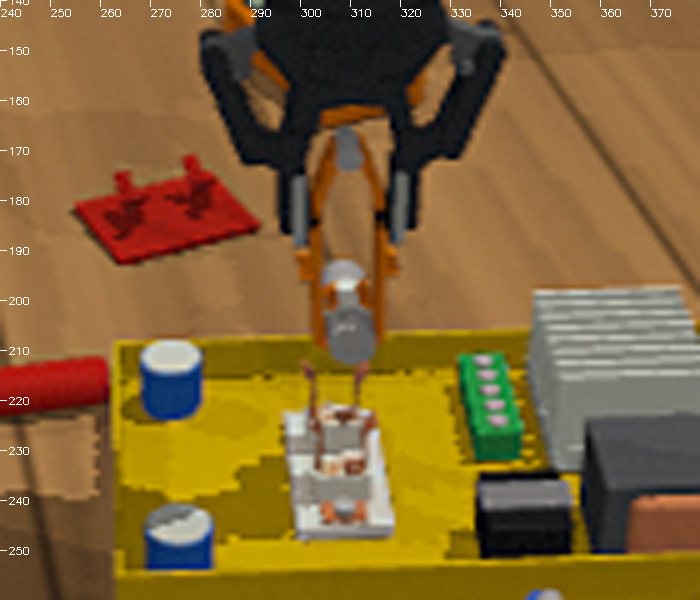

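View pics/s12c.png

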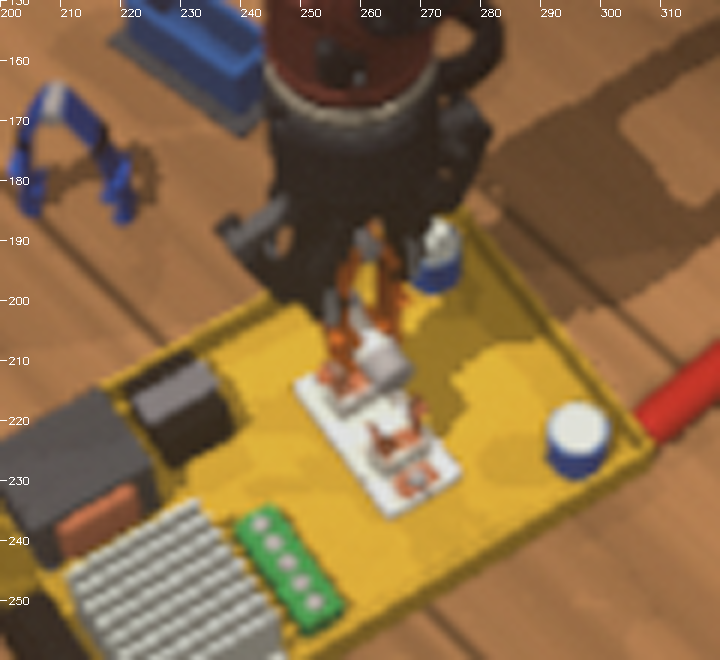

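```bash
python3 - <<'E'
from h import *
c=np.load("w12.npz")
s=observe();R=Ro.from_euler('xyz',s["ee_rot"],degrees=True).as_matrix();t=np.array(s["tcp_pos"])
def T(u,v,z):return R.T@(atz(c,u,v,z,1)-t)
xt=R[:,0];print("tool z axis world",R[:,2].round(4))
for v,l,r in((145,248.7,303.7),(205,250.5,302.3)):
    a=atz(c,l,v,12,1);b=atz(c,r,v,12,1);print("base",a.round(1),b.round(1),((a+b)/2).round(1),np.linalg.norm(a-b).round(1))
a=atz(c,254.5,175,58,1);b=atz(c,298,175,58,1);print("leaf",((a+b)/2).round(1),np.linalg.norm(a-b).round(1))
zf=t[2]-49.1
for v,l,r in((188,261.3,298.8),(205,261.7,298),(262,262.5,297.3)):
    a=atz(c,l,v,zf,1);b=atz(c,r,v,zf,1);print("fuse",((a+b)/2).round(1),np.linalg.norm(a-b).round(1),(R.T@((a+b)/2-t)).round(1))
# expected line of base axis
o=np.array([584.4,-22.8]);d=np.array([np.cos(np.radians(81.2)),np.sin(np.radians(81.2))]);print(o+d*20,o+d*40)
S=get_calibration("side")
for p in([584.4,-22.8,104.5],):print(proj(S,p))
e=np.array([*(o-d*29),104.5]);print("side fuse near end",proj(S,e));e=np.array([*(o-d*21),58]);n=np.array([-d[1],d[0]])
print("leaf tips near",[np.round(proj(S,[*(o-d*21+k*n*15),58]),1) for k in(-1,1)])
print("leaf tips far",[np.round(proj(S,[*(o+d*21+k*n*15),58]),1) for k in(-1,1)])
E
python3 - <<'E'
from h import *
crop("pics/d12.png","pics/d12d.png",280,180,340,260,9)
E
```

```text
tool z axis world [ 0.9882 -0.1534  0.0033]
base [567.5  19.9  12. ] [613.5  12.7  12. ] [590.5  16.3  12. ] 46.6
base [560.  -32.3  12. ] [605.1 -39.4  12. ] [582.5 -35.8  12. ] 45.6
leaf [587.9  -1.1  58. ] 31.2
fuse [ 5.904e+02 -5.000e-01  1.051e+02] 21.6 [-24.9  48.9   1.4]
fuse [588.7 -10.5 105.1] 21.2 [-14.7  49.    1.3]
fuse [583.2 -46.8 105.1] 21.6 [21.9 49.3  1.4]
[587.45971673  -3.03543237] [590.51943345  16.72913526]
(np.float64(307.7780630824715), np.float64(202.5225229011601))
side fuse near end (np.float64(308.94789174916076), np.float64(209.49720887507272))
leaf tips near [array([314.5, 223.5]), array([301.9, 224. ])]
leaf tips far [array([312.7, 213.4]), array([300.5, 213.8])]
```

View pics/d12d.png

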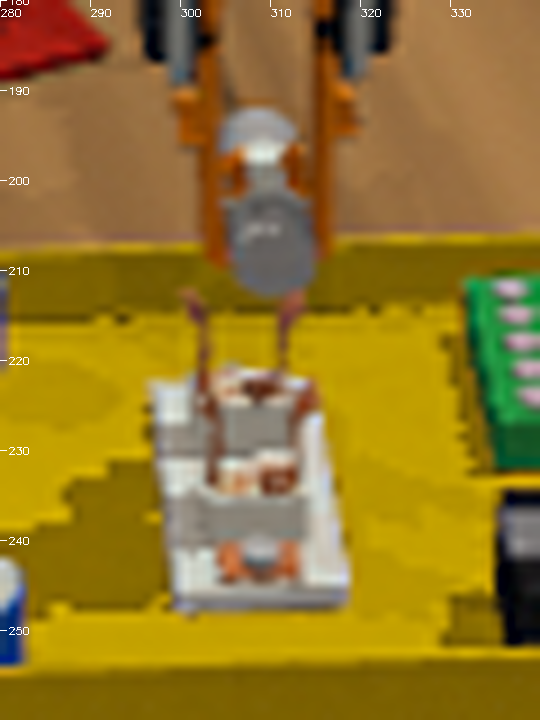

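Run:
```python
from h import *
S=get_calibration("scene");D=get_calibration("side")
o=np.array([584.4,-22.8]);d=np.array([np.cos(np.radians(81.2)),np.sin(np.radians(81.2))])
for k in(-29,29):print(k,"scene",np.round(proj(S,[*(o+d*k),104.5]),1),"side",np.round(proj(D,[*(o+d*k),104.5]),1))
for k in(-47,47):
  for m in (-23,23): print("base",k,m,np.round(proj(S,[*(o+d*k+m*np.array([d[1],-d[0]])),12]),1),np.round(proj(D,[*(o+d*k+m*np.array([d[1],-d[0]])),12]),1))
crop("pics/s12.png","pics/s12d.png",235,185,285,245,12)
```

```text
-29 scene [255.1 198.1] side [308.9 209.5]
29 scene [265.8 212.1] side [306.7 195.9]
base -47 -23 [259.4 205.7] [299.1 246.1]
base -47 23 [247.2 212.7] [318.4 245.4]
base 47 -23 [275.8 227.3] [296.3 222.8]
base 47 23 [263.4 234.7] [314.3 222.2]
```

View pics/s12d.png

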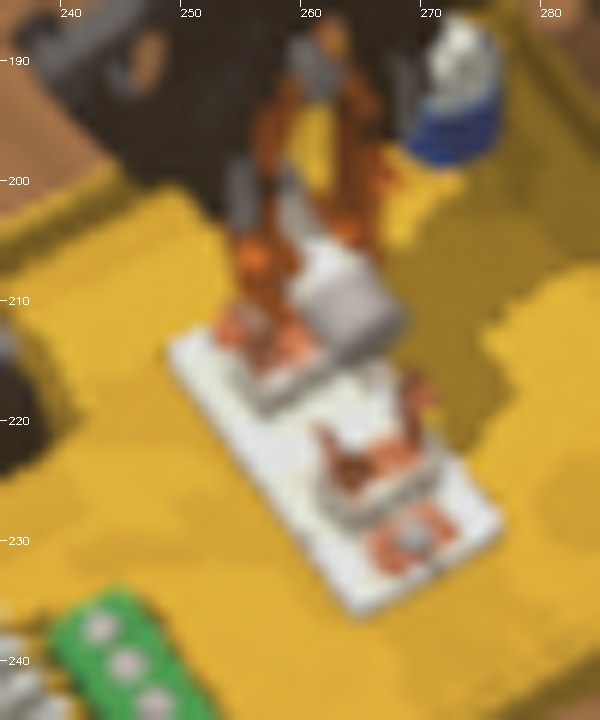

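```bash
python3 -m jog '{"dp":[[0,5,-1.5],[0,15,-1.5],[0,25,-1.5],[0,32,-1.5],[0,32,-1.5],[0,32,-1.5]],"turn":[0,0,0,0,0,0],"hand":[36,36,36,36,36,36]}'
python3 - <<'E'
from h import *
s=st()
c=get_calibration("wrist");np.savez("w13.npz",K=c["K"],extrinsics=c["extrinsics"],t=s["tcp_pos"],e=s["ee_rot"])
cv2.imwrite("pics/w13.png",read_camera("wrist")[:,:,::-1])
cv2.imwrite("pics/d13.png",read_camera("side")[:,:,::-1])
crop("pics/d13.png","pics/d13d.png",280,180,340,260,9)
crop("pics/w13.png","pics/w13c.png",220,120,340,240,6)
E
```

```text
clock: 13.72
tcp_pos: [583.8, -24.6, 122.3]
ee_rot: [-89.8, -0.5, -98.8]
force: [-0.6, 0.9, -0.8]
opening: 37.4
{'clock': 13.72, 'tcp_pos': [583.85, -24.58, 122.28], 'ee_rot': [-89.79, -0.5, -98.82], 'force': [-0.57, 0.9, -0.81], 'ft_torque': [0.03, 0.04, 0.0], 'opening': 37.41}
```

View pics/w13c.png

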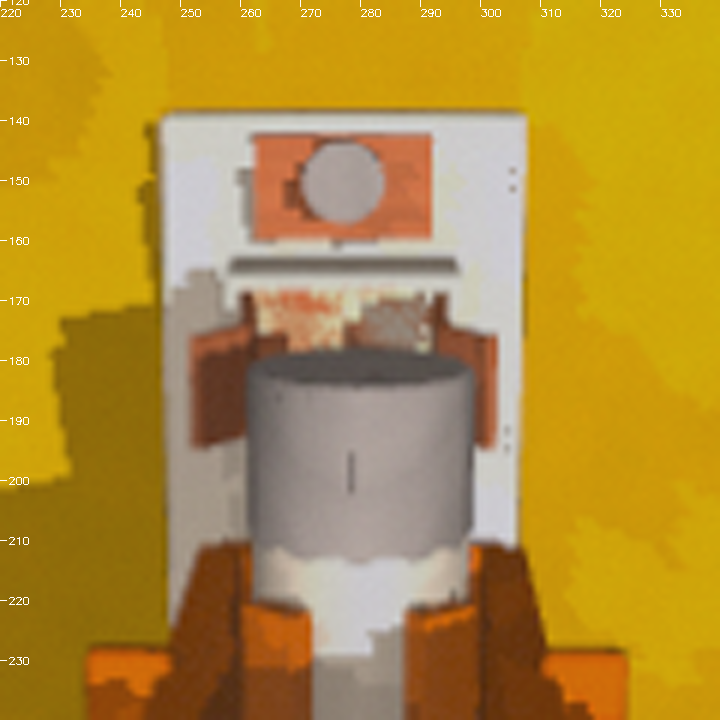

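View pics/d13d.png

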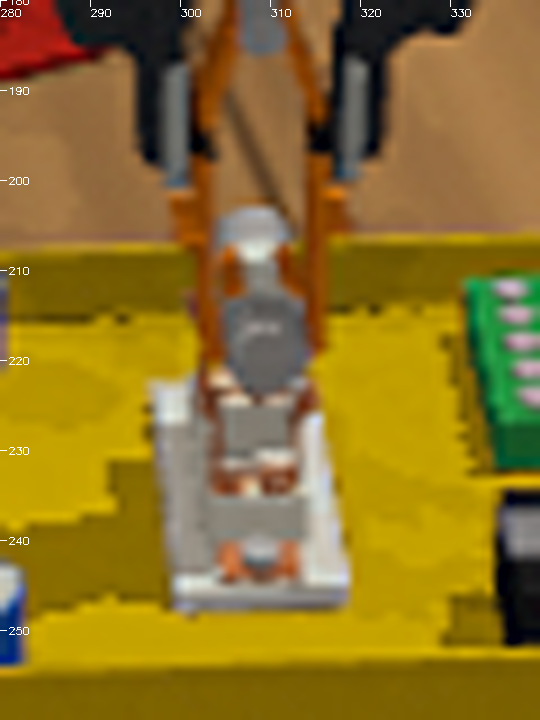

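Run:
```python
from h import *
c=np.load("w13.npz");t=c["t"];R=Ro.from_euler('xyz',c["e"],degrees=True).as_matrix()
T=lambda u,v,z:(R.T@(atz(c,u,v,z,1)-t)).round(2)
print("leaf corners",[T(u,v,58).tolist() for u,v in((251.5,176),(251.5,194.5),(301,175.5),(301,194.5))])
print("base",[T(u,v,12).tolist() for u,v in((246.5,139.5),(306.5,139.5),(305.5,200))])
zf=t[2]-49.1
print("fuse sil",T(260.7,200,zf),T(298,200,zf)," end top",T(279.5,178.5,zf+11),"band",T(279.5,213,zf+11))
```

```text
leaf corners [[-29.18, 63.97, -15.67], [-17.36, 64.07, -15.89], [-29.45, 64.08, 15.04], [-17.31, 64.19, 15.23]]
base [[-49.1, 109.77, -22.79], [-49.03, 109.94, 22.21], [-2.07, 110.35, 22.22]]
fuse sil [-17.62  48.91  -9.33] [-17.58  48.99  12.41]  end top [-32.36  37.82   1.56] band [-12.95  37.99   1.57]
```

```bash
python3 -m jog '{"dp":[[0,0,-1.6],[0,4,-1.6],[0,9,-1.6],[0,13,-1.6],[0,15,-1.6],[0,15,-1.6]],"turn":[0,0,0,0,0,0],"hand":[36,36,36,36,36,36]}'
python3 - <<'E'
from h import *
s=st()
c=get_calibration("wrist");np.savez("w14.npz",K=c["K"],extrinsics=c["extrinsics"],t=s["tcp_pos"],e=s["ee_rot"])
cv2.imwrite("pics/w14.png",read_camera("wrist")[:,:,::-1])
crop("pics/w14.png","pics/w14c.png",220,120,340,240,6)
E
```

```text
clock: 14.58
tcp_pos: [582.3, -24.5, 107.3]
ee_rot: [-89.8, -0.5, -98.8]
force: [-0.4, -0.1, -2.0]
opening: 37.4
{'clock': 14.58, 'tcp_pos': [582.34, -24.46, 107.32], 'ee_rot': [-89.78, -0.5, -98.82], 'force': [-0.35, -0.14, -2.01], 'ft_torque': [-0.0, 0.02, -0.04], 'opening': 37.42}
```

View pics/w14c.png

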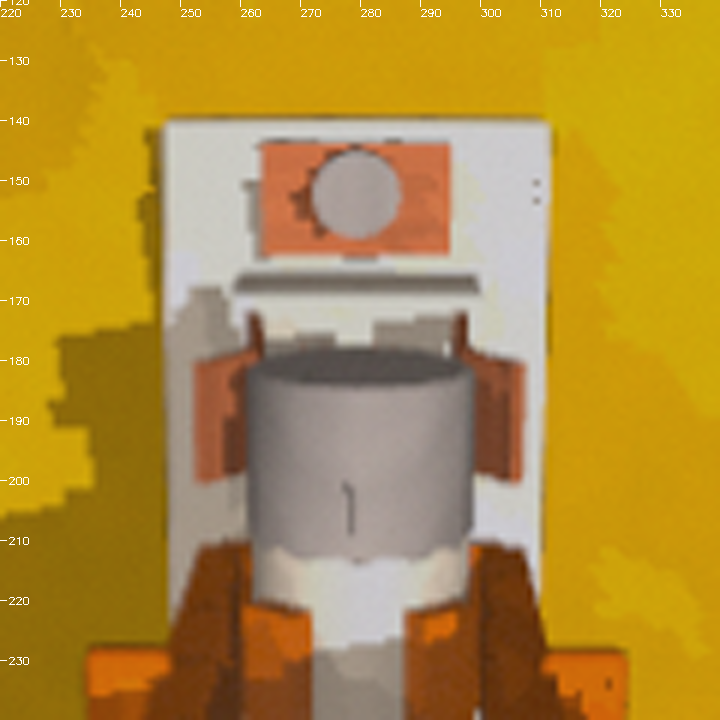

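```bash
python3 -m jog '{"dp":[[0,2,0],[0,4,0],[0,6,0],[0,8,0],[0,8,0]],"turn":[0,0,0,0,0],"hand":[36,36,36,36,36]}'; python3 -m jog '{"dp":[[0,1.5,0],[0,3,0],[0,3,0]],"turn":[0,0,0],"hand":[36,36,36]}'
```

```text
clock: 15.25
tcp_pos: [583.0, -24.7, 100.6]
ee_rot: [-89.7, -0.5, -98.8]
force: [-2.9, 0.4, 5.1]
opening: 37.1
clock: 15.62
tcp_pos: [583.3, -24.7, 98.6]
ee_rot: [-89.7, -0.5, -98.8]
force: [-2.7, 0.0, 6.3]
opening: 37.2
```

```bash
python3 -m jog '{"dp":[[0,1.5,-0.7],[0,3.5,-0.7],[0,4,-0.7]],"turn":[0,0,0],"hand":[36,36,36]}'; python3 -m jog '{"dp":[[0,1.5,-0.3],[0,3,-0.3],[0,3.5,-0.3]],"turn":[0,0,0],"hand":[36,36,36]}'
```

```text
clock: 16.0
tcp_pos: [583.2, -24.7, 96.3]
ee_rot: [-89.6, -0.5, -98.8]
force: [-3.7, 0.4, 9.5]
opening: 37.3
clock: 16.38
tcp_pos: [583.3, -24.7, 94.5]
ee_rot: [-89.6, -0.5, -98.8]
force: [-4.5, 0.5, 8.0]
opening: 37.0
```

```bash
python3 -m jog '{"dp":[[0,0.5,-1.5],[0,2,-1.5],[0,3,-1.5]],"turn":[0,0,0],"hand":[36,36,36]}'; python3 -m jog '{"dp":[[0,1.5,-1],[0,3,-1],[0,3,-1]],"turn":[0,0,0],"hand":[36,36,36]}'
```

```text
clock: 16.75
tcp_pos: [582.8, -24.7, 93.1]
ee_rot: [-89.5, -0.5, -98.8]
force: [-2.7, 0.5, 8.5]
opening: 37.2
clock: 17.12
tcp_pos: [582.6, -24.6, 91.3]
ee_rot: [-89.4, -0.5, -98.8]
force: [-2.8, 0.8, 7.7]
opening: 37.2
```

```bash
python3 -m jog '{"dp":[[0,1,-0.8],[0,2,-0.8],[0,2,-0.8]],"turn":[0,0,0],"hand":[36,36,36]}'; python3 -m jog '{"dp":[[0,1,-0.6],[0,2,-0.6],[0,2,-0.6]],"turn":[0,0,0],"hand":[36,36,36]}'
```

```text
clock: 17.5
tcp_pos: [582.5, -24.6, 90.5]
ee_rot: [-89.4, -0.5, -98.8]
force: [-2.2, -0.2, 7.6]
opening: 37.5
clock: 17.88
tcp_pos: [582.5, -24.5, 89.7]
ee_rot: [-89.3, -0.5, -98.8]
force: [-2.7, 0.1, 8.1]
opening: 37.0
```

Run:
```python
from h import *
s=st()
cv2.imwrite("pics/d15.png",read_camera("side")[:,:,::-1])
cv2.imwrite("pics/w15.png",read_camera("wrist")[:,:,::-1])
crop("pics/d15.png","pics/d15d.png",280,180,340,260,9)
crop("pics/w15.png","pics/w15c.png",220,120,340,240,6)
```

```text
{'clock': 17.88, 'tcp_pos': [582.46, -24.55, 89.68], 'ee_rot': [-89.33, -0.51, -98.81], 'force': [-2.73, 0.06, 8.09], 'ft_torque': [0.13, 0.61, -0.02], 'opening': 37.03}
```

View pics/d15d.png

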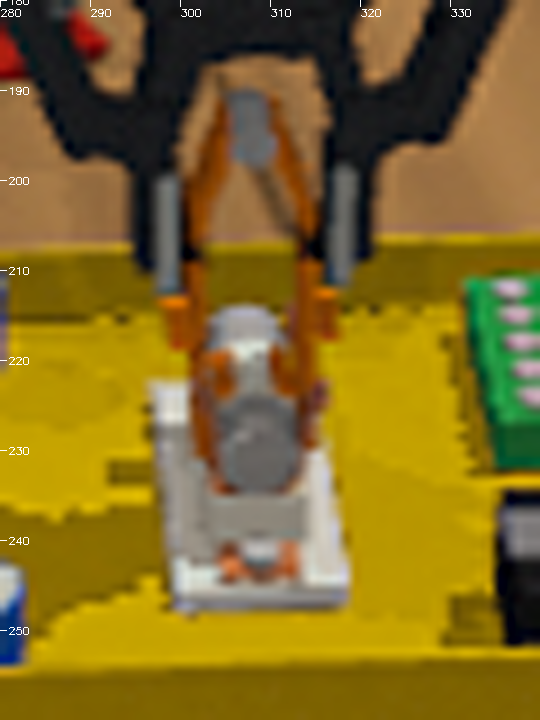

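View pics/w15c.png

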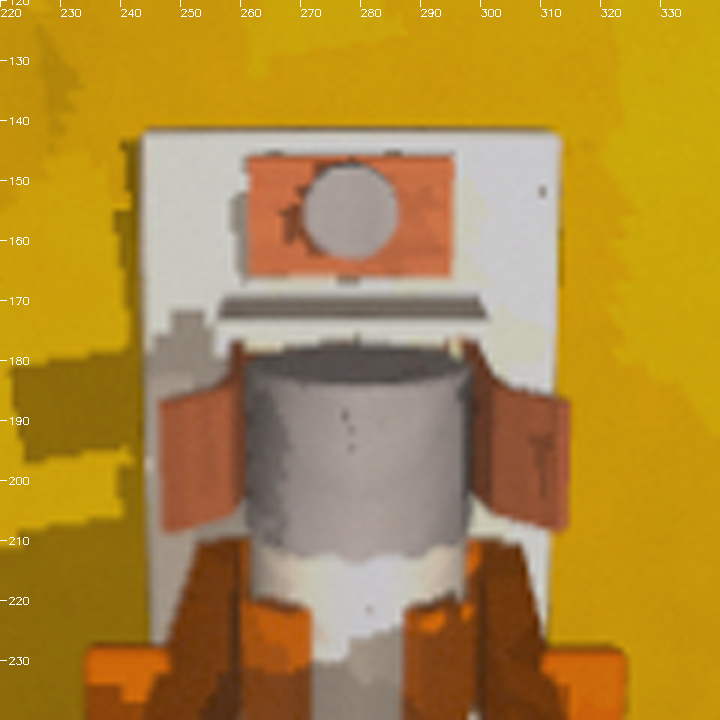

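```bash
python3 -m jog '{"dp":[[0,1,-0.4],[0,2.2,-0.4],[0,2.2,-0.4],[0,2.2,-0.4]],"turn":[0,0,0,0],"hand":[36,36,36,36]}'; python3 -m jog '{"dp":[[0,1,-0.4],[0,2.2,-0.4],[0,2.2,-0.4],[0,2.2,-0.4]],"turn":[0,0,0,0],"hand":[36,36,36,36]}'
```

```text
clock: 18.48
tcp_pos: [582.5, -24.5, 88.7]
ee_rot: [-89.3, -0.5, -98.8]
force: [-2.2, 0.6, 7.8]
opening: 37.2
clock: 18.98
tcp_pos: [582.5, -24.5, 87.8]
ee_rot: [-89.3, -0.5, -98.8]
force: [-3.5, -0.1, 8.7]
opening: 37.4
```

```bash
python3 -m jog '{"dp":[[0,1,-0.6],[0,2.2,-0.6],[0,2.2,-0.6],[0,2.2,-0.6]],"turn":[0,0,0,0],"hand":[36,36,36,36]}'; python3 -m jog '{"dp":[[0,1,-0.6],[0,2.2,-0.6],[0,2.2,-0.6],[0,2.2,-0.6]],"turn":[0,0,0,0],"hand":[36,36,36,36]}'
```

```text
clock: 19.48
tcp_pos: [582.6, -24.4, 87.6]
ee_rot: [-89.2, -0.5, -98.8]
force: [-4.6, 0.7, 11.6]
opening: 37.3
clock: 19.98
tcp_pos: [582.6, -24.3, 87.6]
ee_rot: [-89.2, -0.5, -98.8]
force: [-5.0, 0.3, 12.6]
opening: 37.0
```

```bash
python3 -m jog '{"dp":[[0,1.5,-0.6],[0,2.6,-0.6],[0,2.6,-0.6]],"turn":[0,0,0],"hand":[36,36,36]}'
python3 - <<'E'
from h import *
s=st()
cv2.imwrite("pics/d16.png",read_camera("side")[:,:,::-1])
cv2.imwrite("pics/w16.png",read_camera("wrist")[:,:,::-1])
crop("pics/d16.png","pics/d16d.png",280,180,340,260,9)
crop("pics/w16.png","pics/w16c.png",200,120,360,240,5)
E
```

```text
clock: 20.35
tcp_pos: [582.7, -24.3, 87.6]
ee_rot: [-89.2, -0.5, -98.8]
force: [-6.7, 1.1, 14.1]
opening: 37.2
{'clock': 20.35, 'tcp_pos': [582.69, -24.32, 87.58], 'ee_rot': [-89.19, -0.5, -98.79], 'force': [-6.73, 1.09, 14.11], 'ft_torque': [0.14, 1.17, 0.01], 'opening': 37.19}
```

View pics/d16d.png

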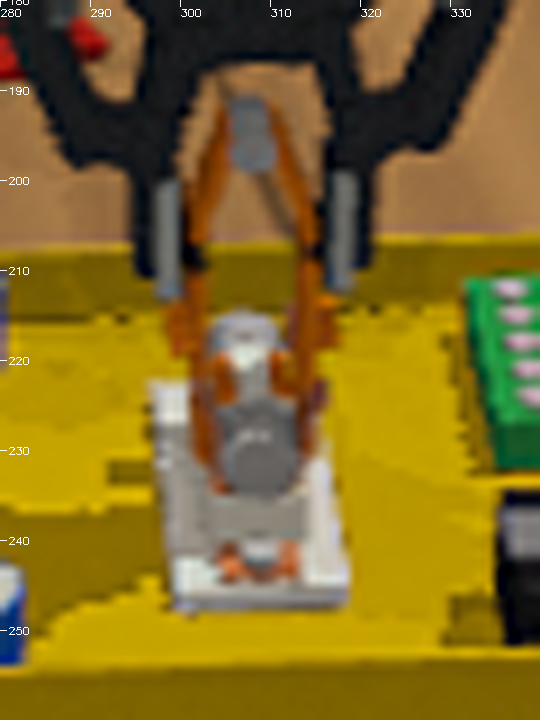

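View pics/w16c.png

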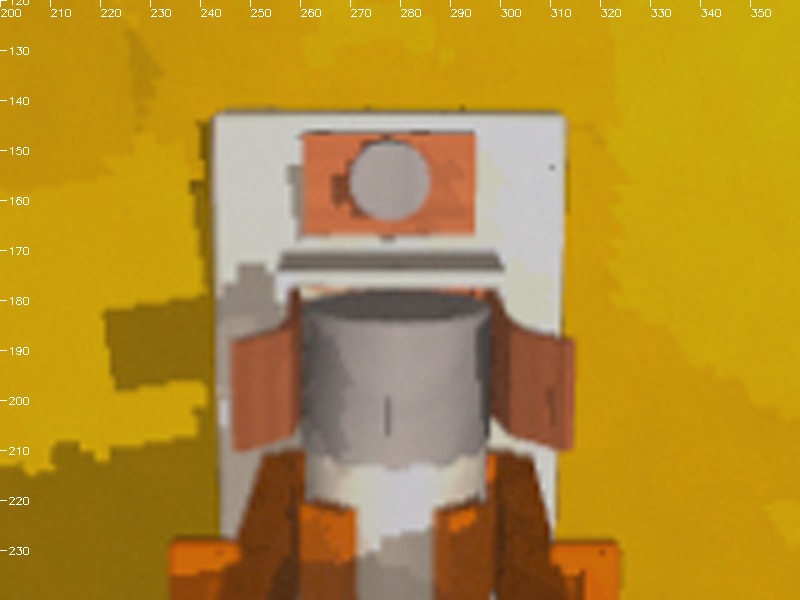

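```bash
python3 -m jog '{"dp":[[0,1,-0.8],[0,0,-0.8],[0,0,-0.8]],"turn":[0,0,0],"hand":[36,36,36]}'; python3 -m jog '{"dp":[[0,0,0],[0,0,0],[0,0,0],[0,0,0],[0,0,0],[0,0,0]],"turn":[0,0,0,0,0,0],"hand":[38,40,42,44,46,46.5]}';python3 - <<'E'
from h import *
s=st()
cv2.imwrite("pics/d17.png",read_camera("side")[:,:,::-1])
cv2.imwrite("pics/w17.png",read_camera("wrist")[:,:,::-1])
crop("pics/d17.png","pics/d17d.png",280,180,340,260,9)
crop("pics/w17.png","pics/w17c.png",200,130,360,290,5)
E
```

```text
clock: 20.82
tcp_pos: [582.2, -24.2, 87.8]
ee_rot: [-89.1, -0.5, -98.8]
force: [-1.4, 0.9, 3.7]
opening: 37.6
clock: 21.58
tcp_pos: [582.2, -24.2, 87.7]
ee_rot: [-89.1, -0.5, -98.8]
force: [0.2, -0.2, -0.0]
opening: 46.4
{'clock': 21.58, 'tcp_pos': [582.24, -24.22, 87.71], 'ee_rot': [-89.14, -0.5, -98.79], 'force': [0.23, -0.23, -0.02], 'ft_torque': [-0.02, -0.01, 0.01], 'opening': 46.39}
```

View pics/d17d.png

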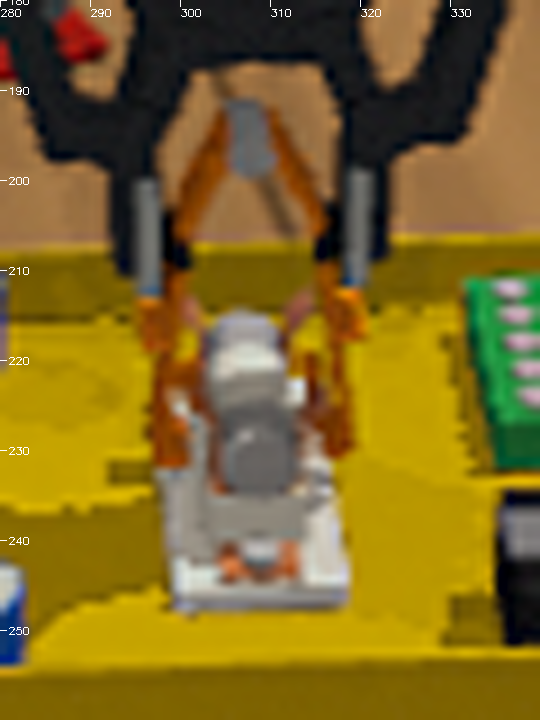

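View pics/w17c.png

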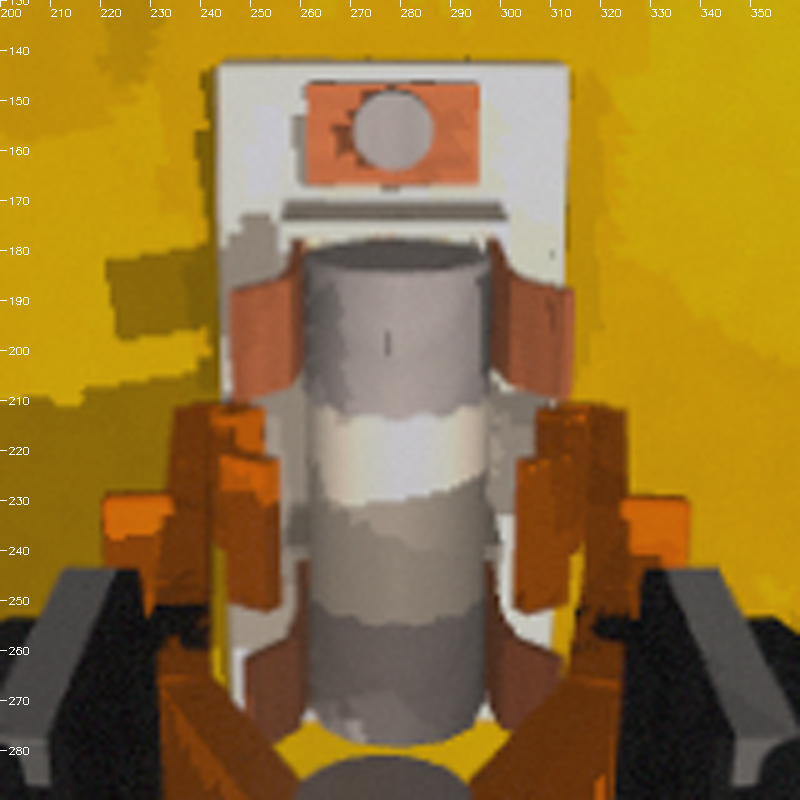

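```bash
python3 - <<'E'
from h import *
s=st();print(dp(s,[582.2,-24.2,190],None))
E
python3 -m jog '{"dp":[[0,-3,0],[0.1,-10,0],[0.3,-22,0.3],[0.5,-40,0.6],[0.7,-62,0.9],[0.9,-85,1.3],[0.9,-102,1.5],[0.9,-102,1.5]],"turn":[0,0,0,0,0,0,0,0],"hand":[46.5,46.5,46.5,46.5,46.5,46.5,46.5,46.5]}'
python3 - <<'E'
from h import *
s=st()
cv2.imwrite("pics/d18.png",read_camera("side")[:,:,::-1])
c=get_calibration("wrist");np.savez("w18.npz",K=c["K"],extrinsics=c["extrinsics"])
cv2.imwrite("pics/w18.png",read_camera("wrist")[:,:,::-1])
crop("pics/d18.png","pics/d18d.png",270,140,340,260,6)
crop("pics/w18.png","pics/w18c.png",200,110,360,250,5)
print(dp(s,[494.5,-271.5,185],7))
E
```

```text
{'clock': 21.68, 'tcp_pos': [582.23, -24.24, 87.76], 'ee_rot': [-89.14, -0.5, -98.79], 'force': [-0.03, 0.06, -0.82], 'ft_torque': [-0.01, -0.01, 0.01], 'opening': 46.44}
([0.9, -102.2, 1.5], None)
clock: 22.68
tcp_pos: [583.8, -24.5, 192.6]
ee_rot: [-88.9, -0.5, -98.8]
force: [-0.2, 0.7, -0.5]
opening: 46.5
{'clock': 22.68, 'tcp_pos': [583.82, -24.46, 192.59], 'ee_rot': [-88.85, -0.5, -98.79], 'force': [-0.18, 0.69, -0.47], 'ft_torque': [-0.0, 0.04, 0.05], 'opening': 46.47}
([257.7, 8.8, -50.7], -1.8464)
```

View pics/d18d.png

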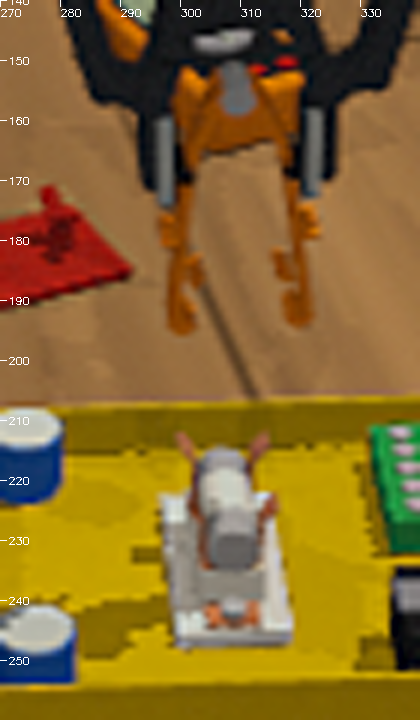

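View pics/w18c.png

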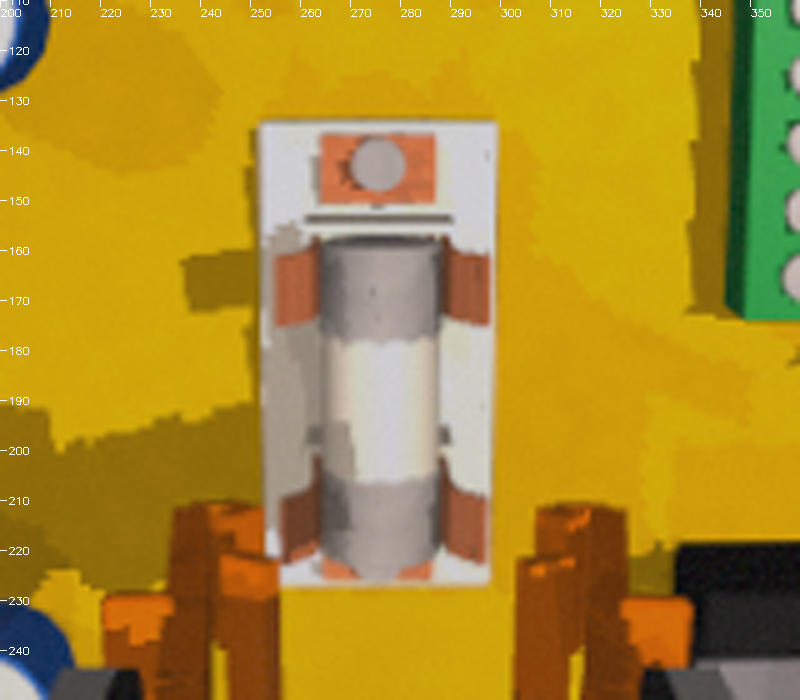

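Run:
```python
from h import *
c=np.load("w18.npz");s=observe();R=Ro.from_euler('xyz',s["ee_rot"],degrees=True).as_matrix();t=np.array(s["tcp_pos"])
T=lambda u,v,z:(R.T@(atz(c,u,v,z,1)-t)).round(1)
for z in (50,52,54):
  a=T(276,178.5,z);b=T(276,206,z);print(z,"band",a,b,(a+b)/2)
print("dia",T(264,185,39),T(288,185,39),T(264,175,39),T(288,175,39), T(264,212,39),T(288,212,39))
print("leaf",T(255,167,58),T(298,167,58),T(256.5,216,58),T(297.5,216,58))
print("leaf v",[T(255,v,58)[0] for v in(160.5,175.5,207.5,223.0)])
print("base",T(251.5,134.5,12),T(299.5,134.5,12),T(256,226.5,12),T(298.5,226.5,12))
D=get_calibration("side")
o=np.array([584.4,-22.8]);d=np.array([np.cos(np.radians(81.2)),np.sin(np.radians(81.2))])
for z in(39,42,45):print(z,[np.round(proj(D,[*(o+d*k),z]),1) for k in(-29,29)], "bottom near",np.round(proj(D,[*(o-d*29),z-11]),1),"far top",np.round(proj(D,[*(o+d*29),z+11]),1))
crop("pics/d18.png","pics/d18e.png",290,205,330,255,15)
```

```text
50 band [-13.4 139.5   0.3] [ 11.2 139.8   0.3] [ -1.1  139.65   0.3 ]
52 band [-13.8 137.5   0.3] [ 10.6 137.8   0.3] [ -1.6  137.65   0.3 ]
54 band [-14.1 135.5   0.3] [ 10.1 135.7   0.3] [ -2.  135.6   0.3]
dia [ -5.5 150.5 -10.5] [ -5.4 150.8  11. ] [-14.6 150.4 -10.4] [-14.5 150.7  11. ] [ 19.8 150.7 -10.8] [ 20.  151.   11.2]
leaf [-24.7 131.2 -17.1] [-24.6 131.7  18.6] [ 17.8 131.6 -16.5] [ 18.  132.1  18.8]
leaf v [np.float64(-30.2), np.float64(-17.5), np.float64(10.2), np.float64(24.2)]
base [-49.6 176.9 -23.2] [-49.5 177.6  22.8] [ 43.2 177.7 -20.3] [ 43.4 178.4  23.1]
39 [array([308.3, 232.1]), array([306.1, 218. ])] bottom near [308.2 235.8] far top [306.2 214.4]
42 [array([308.3, 231.1]), array([306.1, 217. ])] bottom near [308.2 234.8] far top [306.2 213.4]
45 [array([308.4, 230.1]), array([306.2, 216. ])] bottom near [308.3 233.8] far top [306.3 212.4]
```

View pics/d18e.png

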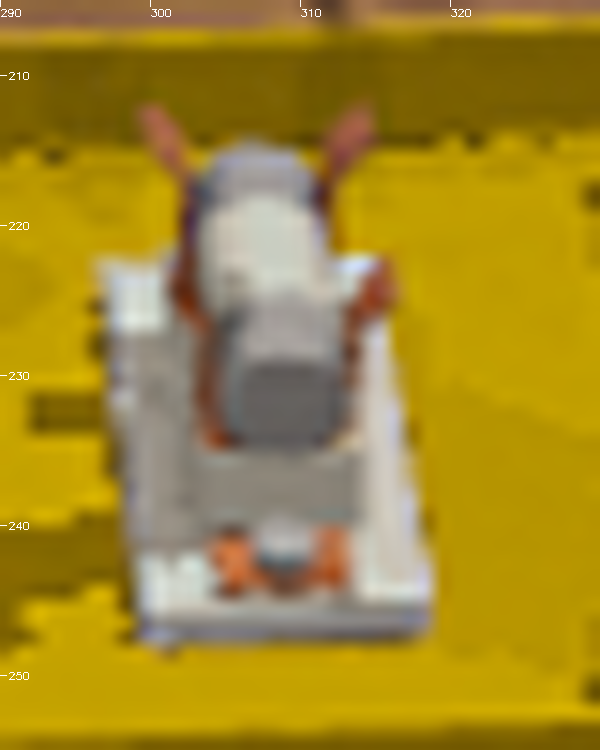

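```bash
python3 -m jog '{"dp":[[25,0,-5],[60,0,-12],[95,0,-19],[130,0,-26],[165,0,-33],[200,0,-40],[235,0,-46],[252,0,-50]],"turn":[-0.16,-0.34,-0.52,-0.7,-0.88,-1.06,-1.24,-1.42],"hand":[46.5,46.5,46.5,46.5,46.5,46.5,46.5,46.5]}'
python3 - <<'E'
from h import *
s=st()
print(dp(s,[495.0,-271.8,150],7))
E
```

```text
clock: 23.78
tcp_pos: [492.5, -266.7, 189.5]
ee_rot: [-90.3, -0.7, -17.2]
force: [0.0, 0.3, -0.9]
opening: 46.9
{'clock': 23.78, 'tcp_pos': [492.52, -266.72, 189.46], 'ee_rot': [-90.35, -0.75, -17.18], 'force': [0.01, 0.32, -0.89], 'ft_torque': [0.05, 0.01, -0.01], 'opening': 46.92}
([3.4, 39.5, -3.9], -0.422)
```

```bash
python3 -m jog '{"dp":[[2,5,-2],[3.4,15,-4],[3.4,28,-4],[3.4,39,-4],[3.4,39,-4],[3.4,39,-4]],"turn":[-0.17,-0.34,-0.42,-0.42,-0.42,-0.42],"hand":[46.5,46.5,46.5,46.5,46.5,46.5]}'
python3 - <<'E'
from h import *
s=st()
print(dp(s,[495.0,-271.8,66.9],7))
c=get_calibration("wrist");np.savez("w19.npz",K=c["K"],extrinsics=c["extrinsics"],t=s["tcp_pos"],e=s["ee_rot"])
cv2.imwrite("pics/w19.png",read_camera("wrist")[:,:,::-1])
cv2.imwrite("pics/d19.png",read_camera("side")[:,:,::-1])
crop("pics/w19.png","pics/w19c.png",200,130,360,270,5)
crop("pics/d19.png","pics/d19c.png",250,230,340,350,6)
E
```

```text
clock: 24.52
tcp_pos: [495.1, -271.9, 150.5]
ee_rot: [-90.6, -0.5, 6.9]
force: [0.0, 0.3, -0.5]
opening: 46.6
{'clock': 24.52, 'tcp_pos': [495.06, -271.92, 150.54], 'ee_rot': [-90.62, -0.54, 6.85], 'force': [0.02, 0.33, -0.53], 'ft_torque': [0.0, 0.01, -0.04], 'opening': 46.63}
([-0.8, 83.6, 1.0], -0.0026)
```

View pics/w19c.png

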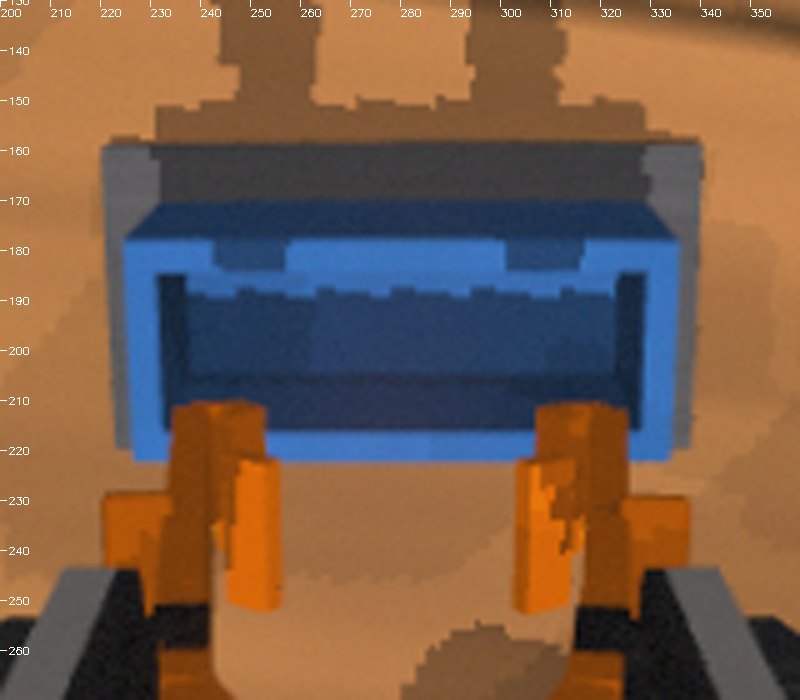

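View pics/d19c.png

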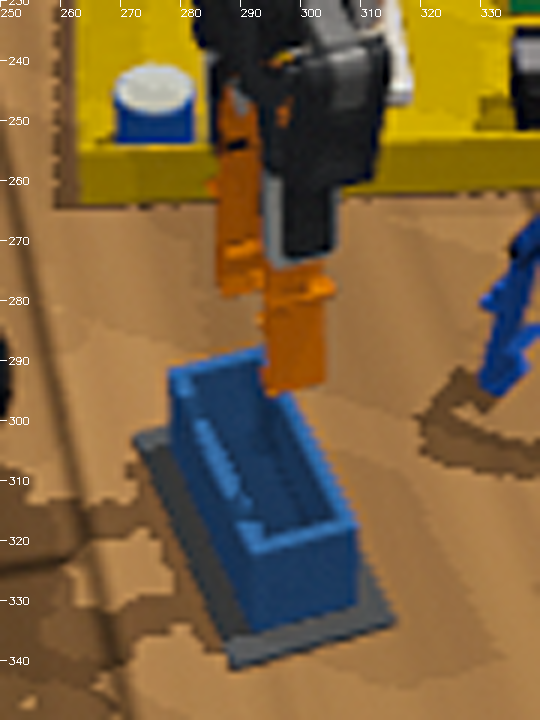

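Run:
```python
from h import *
c=np.load("w19.npz");t=c["t"]
P=[atz(c,*p,40,1) for p in((225,178),(336,178),(333.8,222),(226.8,222))];print(np.round(P,1),np.mean(P,0).round(1))
P=[atz(c,*p,40,1) for p in((232,184.5),(329,184.5),(327.5,216),(233,216))];print(np.round(P,1),np.mean(P,0).round(1))
```

```text
[[ 480.5 -317.6   40. ]
 [ 470.2 -232.6   40. ]
 [ 505.7 -228.4   40. ]
 [ 516.1 -313.4   40. ]] [ 493.1 -273.    40. ]
[[ 485.  -311.7   40. ]
 [ 475.9 -237.2   40. ]
 [ 501.3 -234.3   40. ]
 [ 510.4 -308.8   40. ]] [ 493.2 -273.    40. ]
```

Run:
```python
from h import *
s=st();R=Ro.from_euler('xyz',s["ee_rot"],degrees=True).as_matrix();print(R[:,1].round(4))
print(dp(s,[494.4,-272.5,67.5],7),dp(s,[494.4,-272.5,112],7))
```

```text
{'clock': 24.62, 'tcp_pos': [495.41, -272.17, 151.19], 'ee_rot': [-90.66, -0.59, 6.87], 'force': [-0.04, 0.07, -1.37], 'ft_torque': [-0.05, -0.02, -0.02], 'opening': 46.02}
[ 0.0116 -0.0103 -0.9999]
([-1.9, 83.7, 0.8], -0.0023) ([-1.4, 39.2, 0.3], -0.0023)
```

```bash
python3 -m jog '{"dp":[[-1.5,6,0.3],[-1.9,20,0.5],[-1.9,36,0.8],[-1.9,52,0.8],[-1.9,66,0.8],[-1.9,77,0.8],[-1.9,82,0.8],[-1.9,83,0.8]],"turn":[0,0,0,0,0,0,0,0],"hand":[46.5,46.5,46.5,46.5,46.5,46.5,46.5,46.5]}'
python3 - <<'E'
from h import *
s=st()
cv2.imwrite("pics/w20.png",read_camera("wrist")[:,:,::-1])
cv2.imwrite("pics/d20.png",read_camera("side")[:,:,::-1])
crop("pics/w20.png","pics/w20c.png",190,160,370,300,4)
crop("pics/d20.png","pics/d20c.png",250,230,340,350,6)
E
```

```text
clock: 25.62
tcp_pos: [494.4, -272.5, 67.9]
ee_rot: [-90.7, -0.6, 6.9]
force: [0.4, -0.1, -1.1]
opening: 46.6
{'clock': 25.62, 'tcp_pos': [494.39, -272.45, 67.89], 'ee_rot': [-90.65, -0.58, 6.86], 'force': [0.41, -0.11, -1.14], 'ft_torque': [-0.01, 0.06, -0.0], 'opening': 46.61}
```

View pics/w20c.png

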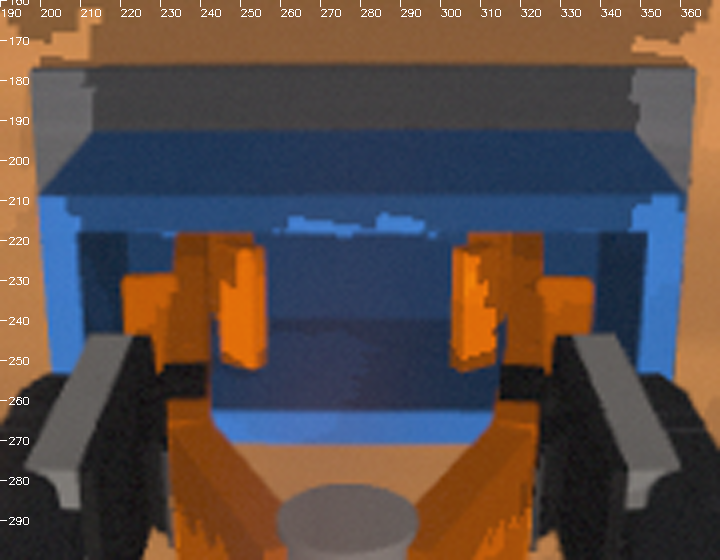

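View pics/d20c.png

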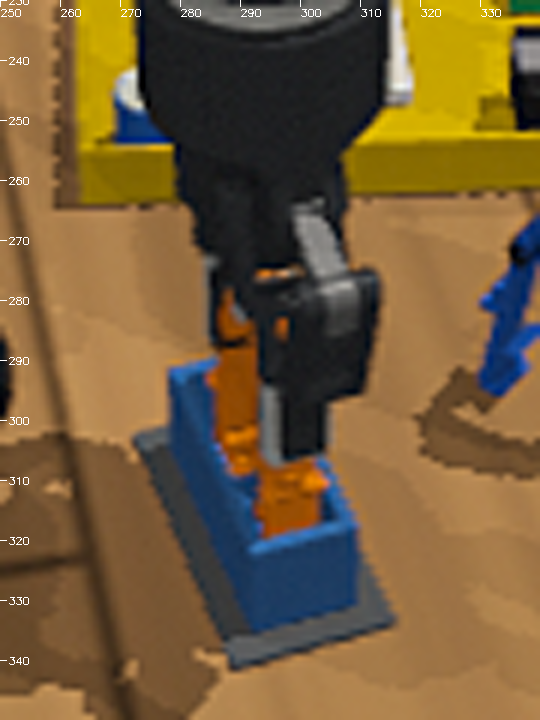

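```bash
python3 -m jog '{"dp":[[0,1,0],[0,1.3,0],[0,1.3,0]],"turn":[0,0,0],"hand":[46.5,46.5,46.5]}'; python3 -m jog '{"dp":[[0,0,0],[0,0,0],[0,0,0],[0,0,0],[0,0,0],[0,0,0],[0,0,0]],"turn":[0,0,0,0,0,0,0],"hand":[48,50,53,58,64,68,70]}'
python3 - <<'E'
from h import *
s=st()
cv2.imwrite("pics/w21.png",read_camera("wrist")[:,:,::-1])
crop("pics/w21.png","pics/w21c.png",190,160,370,300,4)
E
```

```text
clock: 26.1
tcp_pos: [494.9, -272.8, 67.5]
ee_rot: [-90.7, -0.6, 6.9]
force: [0.3, -1.0, -0.4]
opening: 46.5
clock: 26.98
tcp_pos: [494.9, -272.8, 67.5]
ee_rot: [-90.7, -0.6, 6.9]
force: [0.1, 0.5, 0.8]
opening: 70.0
{'clock': 26.98, 'tcp_pos': [494.89, -272.78, 67.46], 'ee_rot': [-90.71, -0.64, 6.87], 'force': [0.1, 0.51, 0.85], 'ft_torque': [-0.02, 0.03, -0.03], 'opening': 70.04}
```

View pics/w21c.png

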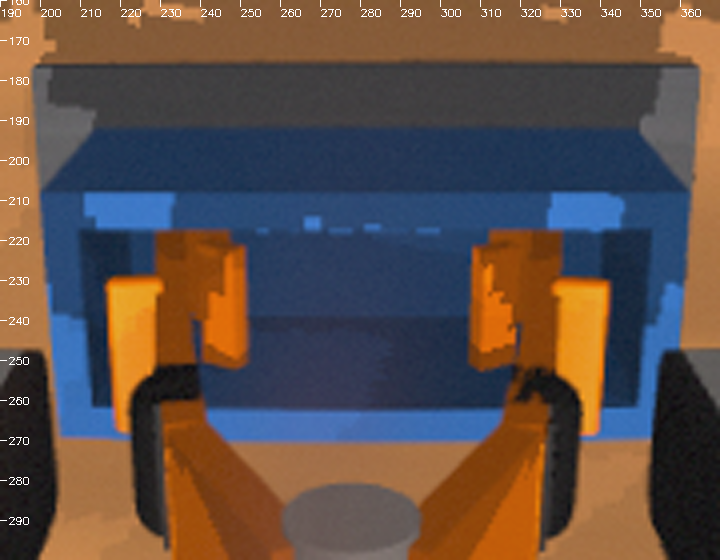

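Fingers are clear on both sides and the tongs stand centred; retreating straight up.

```bash
python3 -m jog '{"dp":[[0,-10,0],[0,-35,0],[0,-70,0],[0,-110,0],[0,-150,0],[0,-190,0],[0,-190,0],[0,-190,0]],"turn":[0,0,0,0,0,0,0,0],"hand":[75,80,80,80,80,80,80,80]}'
python3 - <<'E'
from h import *
s=st()
c=get_calibration("wrist")
for n in("wrist","side","scene"): cv2.imwrite(f"pics/{n}22.png",read_camera(n)[:,:,::-1])
crop("pics/side22.png","pics/d22c.png",250,200,350,350,5)
crop("pics/wrist22.png","pics/w22c.png",200,120,360,240,5)
s=st()
E
```

```text
clock: 28.02
tcp_pos: [492.2, -270.4, 257.2]
ee_rot: [-90.7, -0.6, 6.9]
force: [-0.1, 0.4, -0.1]
opening: 80.2
{'clock': 28.02, 'tcp_pos': [492.16, -270.44, 257.23], 'ee_rot': [-90.7, -0.63, 6.87], 'force': [-0.06, 0.4, -0.14], 'ft_torque': [-0.02, 0.05, -0.01], 'opening': 80.2}
{'clock': 28.18, 'tcp_pos': [491.48, -270.0, 255.36], 'ee_rot': [-90.57, -0.49, 6.87], 'force': [0.49, 0.73, -0.53], 'ft_torque': [0.04, 0.04, 0.05], 'opening': 79.93}
```

View pics/d22c.png

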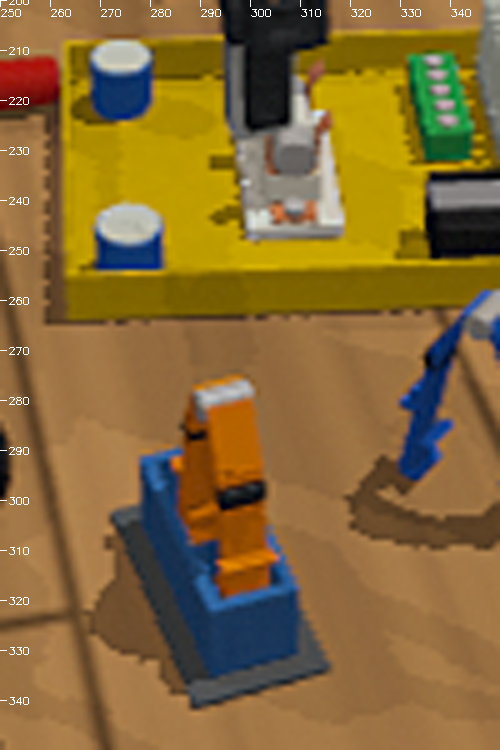

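View pics/w22c.png

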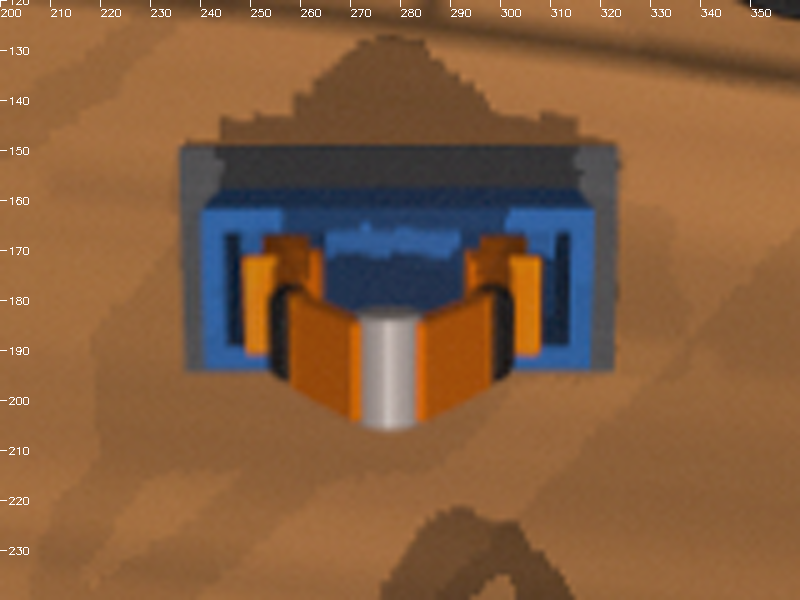

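View pics/scene22.png

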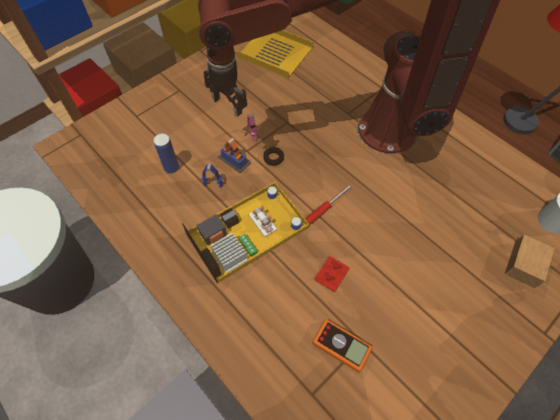

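Run:
```python
from workcell import sign_off
print(sign_off())
```

```text
the job is handed in; nothing more can be done
None
```

The fuse is in both clips, the tongs are back upright in their stand, and the job is handed in. It took about 28 s of the 51 s allowed; `sign_off()` gives no verdict.

- **Fuse pickup:** I took the tongs by the ribs at a 46.5 mm opening. They gripped the fuse at 37 mm opening, set to 48 N, and lifted it about 100 mm off the rack.
- **Pressing home:** The fuse moved down steadily against about 10 N. It then stopped hard at TCP z = 87.6 mm and did not move over three more pushes, as the wrist force reading rose from 11.6 to 14.1 N. I had expected the bottom at about 88 mm, and nothing came near the 25 N limit. A sideways load of up to about 7 N built up while pressing; I eased both loads off before opening the jaws.
- **Fuse position:** Pictures after release show the fuse between both pairs of leaves, in line and centred across to well within 1 mm.
    - **Along the clips:** readings differ. The ceramic band puts it about 2 mm off centre and the cap ends close to centre, both inside the 5 mm limit.
    - **Height:** this rests mainly on the felt stop. The side picture agrees only to about 2 mm.
- **Tongs and bench:** The last pictures show the tongs upright and centred in the stand, looking as they did at the start. The gripper is about 190 mm above where it let go and touching nothing. The other things on the bench look undisturbed.
- **Camera disagreement:** Before the descent the wrist and side cameras differed by about 1 mm on how far the fuse was off to one side. I corrected in two steps and checked again just above the clips.

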